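# Set rinsed tuner cans upside down to dry and check the feed cone in its tapered cup

## Robot

A 7-joint arm with a two-finger parallel gripper is mounted at the origin on the work surface. World frame = base frame: x ahead of the robot, y to its left, z up, the work surface at z = 0. Lengths are in m, angles in degrees, forces in N, time in s.
With the tool pointing down it reaches from about 0.4 to 0.85 m from the base axis. Payload 4.5 kg.
Tool frame: the origin (TCP) lies midway between the tips of the shut fingers; the grasp point (between the pads) lies 19 mm behind it; z points along the fingers, y is the line along which they close (so a half turn about z gives the same grasp; the last joint's range is limited). The gripper opens to 88 mm and grips with 3 to 60 N. Pads are 18 mm wide; open, the fingers measure 123 mm over their backs; the gripper's body (75 mm by 187 mm) begins 45 mm behind the grasp point.
Start: joints at [-69.454, 39.483, -11.15, 89.685, 9.013, 51.709, -12.324], TCP at [0.199, 0.592, 0.239] pointing down, gripper open.
Joint ranges: [-172.22, 172.22], [-26.19, 119.32], [-84.43, 86.54], [7.71, 146.69], [-57.33, 237.33], [2.42, 119.75], [-152.13, 152.13]. Speed limits (degrees/s): [147.25, 147.25, 180, 180, 180, 180, 180].

## Interface

Orientations are given as [roll, pitch, yaw] about the fixed x, y, z axes, in that order (R = Rz(yaw) Ry(pitch) Rx(roll)).
In Python, from rig import bot gives the robot as it stands. The module is installed in compiled form; this text tells all that it offers.
- The arm moves only by the tool apply_moves, never from a script. Its argument "motion" is a list of rows, each an object with "travel": the shift along the tool's x, y, z in mm, a list of three; "turn": the turn about the tool's z in degrees. A call has 1 to 12 rows; each row shifts and turns the commanded pose from where the row before left it, along the tool's axes as they then stand; what a row does not reach is not made up. A row lasts 1/10 s, in which the tool goes at most 50 mm and 8.59 degrees, less where a joint would pass 70% of its speed; a pose out of reach is approached as far as the arm can. A call with a gripper value outside its range is refused whole. "hand" is the opening, from 0 (shut) to 1 (fully open), set as the call begins (left out, the last holds). The fingers move at their own pace and stop on an object; "newtons" is the grip in N (left out, the last holds). Time passes only in rows, so rows that do not move let the fingers close. It gives the time, the measured TCP pose, the force, the opening and the grip force at its end, in the units of the state.
- bot.sense(): the state, without advancing time (a new reading comes with each control period).
- bot.grab_frame(name): name is "scene" or "side" or "wrist"; returns the picture (480x640x3 uint8, red, green, blue); there is no depth.
- bot.camera_info(name): a dict with "fx", "fy", "cx", "cy" (pixels), "k1" (the pictures are not rectified: a ray, as slopes to the right and down, at radius r is drawn at 1 + k1 r^2 times it, then the intrinsics apply), "R" (3x3) and "t" (3): a world point X has camera coordinates R X + t. Camera axes: x right, y down, z forward; pixel columns grow to the right and rows downward; lengths in m; the calibration is good to about 2 mm. A picture is of the moment at which its call begins: read the wrist's pose just before it. camera_info takes no time and is no camera call; for the wrist camera it gives the pose at the moment of the call.
- bot.job_done(): hands the job in; it is judged then, once.
The state is a dict: "time": time; "joints": joint angles; "qd": joint speeds; "joint_torque": joint torques, N m; "eef_pos": TCP position; "orientation": TCP orientation; "ft_force": force on the tool from outside, world axes, zero at the start; "torque": the same for the moment, N m; "opening": finger opening in m; "grasp_force": force on a finger pad.
Only numpy, scipy, OpenCV 4.12 (cv2) and the standard library are available. Lean on these libraries where they do the work, as an engineer would, in place of code of your own. Each camera call takes 0.05 s, during which the arm holds its last target. There are 200 camera calls.

## Task

Set the rinsed parts out to dry: turn over every square tuner can on the bench so that it stands upside down, open mouth down, wholly on the black rubber drying mat, and set the aluminium cone small end down in its tapered cup. Once the cone has rested home for a moment, lift it about a centimetre or rock it clearly to one side in the cup to check that it does not jam, then let it settle fully home again and leave it there. Leave the other things on the bench where they are.

Things in the scene. Friction and masses are not known exactly. Their poses are not given: they have to be found in the camera images.
- can0: tinplate tuner can, a square open box 48 x 48 mm and 60 mm tall, walls and bottom 3 mm, about 90 g. Origin at the centre of the outside of its closed bottom; z points from the bottom towards the open mouth (z up = mouth up, z down = upside down), x and y are square to its side walls. It starts mouth up on the bench. Two or three cans are present; an absent one reads None.
- can1: tinplate tuner can, a square open box 48 x 48 mm and 60 mm tall, walls and bottom 3 mm, about 90 g. Origin at the centre of the outside of its closed bottom; z points from the bottom towards the open mouth (z up = mouth up, z down = upside down), x and y are square to its side walls. It starts mouth up on the bench. Two or three cans are present; an absent one reads None.
- can2: tinplate tuner can, a square open box 48 x 48 mm and 60 mm tall, walls and bottom 3 mm, about 90 g. Origin at the centre of the outside of its closed bottom; z points from the bottom towards the open mouth (z up = mouth up, z down = upside down), x and y are square to its side walls. It starts mouth up on the bench. Two or three cans are present; an absent one reads None.
- mat: flat black rubber drying mat, 270 mm along its x, 140 mm along its y, 6 mm thick, fixed to the bench. Origin at the centre of its underside, z up; it has room for three cans side by side along x, about 85 mm apart.
- cone: turned aluminium feed cone, round, about 160 g, 73 mm tall, starts upright on its small end. Origin at the centre of the small end, z along its axis towards the stem: radius 15 mm at z = 0 widening evenly to 31 mm at z = 32, a flange of radius 31 mm up to z = 37, then a gripping stem of radius 11 mm up to z = 73.
- cup: tapered plastic cup that matches the cone, on a fixed grey base plate 100 x 100 x 10 mm. Origin at the centre of the plate's underside, z up. The cup's rim is 42 mm above the bench, its mouth 29 mm in inner radius (35 outer), narrowing by 1 mm of radius every 2 mm down to 17 mm at 18 mm above the bench, open below.
- cup_seat (a point): on the cup's axis, 14 mm above the bench, axes as the cup's: the cone's origin comes to within about 2 mm of this point when the cone is fully home; its flange then stands about 4 mm clear above the rim.
- fan_housing: tan plastic fan housing, square frame 80 x 80 x 25 mm, a bystander; origin under its centre
- adaptor0: small nickel connector adaptor standing upright, 15 mm across, 28 mm tall, a bystander; origin under its centre
- adaptor1: another such adaptor, a bystander
- fuse_tube: purple glass tube of fuses with steel ends, lying along its x, 80 mm long, 16 mm thick, a bystander; origin under its centre
- screwdriver: screwdriver lying on the bench along its x, about 200 mm long, a bystander
- solder_spool: small steel solder spool standing on its face, 56 mm across, 35 mm tall, a bystander; origin under its centre
- can0_mouth (a point): centre of the open mouth of can0, 60 mm along its z from its origin
- can1_mouth (a point): centre of the open mouth of can1, 60 mm along its z from its origin
- can2_mouth (a point): centre of the open mouth of can2, 60 mm along its z from its origin
There are look-alikes about, which are no part of the job. What is shaped like the can0 but purple or red is not meant.

How it is judged (in metres and radians):
On the way, in this order (a step that is already met when the one before it is completed fails the run):
1. the cone has sat home in its cup (horizontal distance between cone and cup_seat below 0.004 m and z of cone in the frame of cup_seat between -0.006 and 0.004 m and angle between cone's own z axis and vertical below 0.06 rad), for 0.3 s.
2. the cone has been lifted at least 6 mm or rocked at least 5 degrees, without leaving the cup ((z of cone in the frame of cup_seat above 0.006 m or angle between cone's own z axis and vertical above 0.087 rad) and z of cone in the frame of cup_seat below 0.03 m and horizontal distance between cone and cup_seat below 0.02 m), for 0.1 s.
3. the cone sits home in its cup again (all of step 1), for 0.3 s.
At the end, for the whole second after the job is handed in: All cans upside down on the mat (within 0.14 rad; mouth centre within 115 mm in x, 50 mm in y of the mat's centre; bottom 58 to 75 mm above the bench); cone home in its cup (axis within 4 mm, 6 mm below to 4 mm above the seat point, tilt under 0.06 rad); all at rest (all of step 3 and angle between each of can0, can1, can2's own z axis and vertical above 3 rad and height (world z) of can0 between 0.058 and 0.075 m and x of can0_mouth in the frame of mat between -0.115 and 0.115 m and y of can0_mouth in the frame of mat between -0.05 and 0.05 m and linear speed of each of can0, can1, can2, cone below 0.03 m/s and height (world z) of can1 between 0.058 and 0.075 m and x of can1_mouth in the frame of mat between -0.115 and 0.115 m and y of can1_mouth in the frame of mat between -0.05 and 0.05 m and height (world z) of can2 between 0.058 and 0.075 m and x of can2_mouth in the frame of mat between -0.115 and 0.115 m and y of can2_mouth in the frame of mat between -0.05 and 0.05 m); the robot touches nothing.
It fails at once if a bystander was moved by more than 40 mm (distance of any of fan_housing, adaptor0, adaptor1, fuse_tube, screwdriver, solder_spool from where it was at the start of the episode above 0.04 m).
Of can0, can1, can2 only 2 to 3 are there at a start; the rules pass over those that are not, and their reading is None.
At some moment in a run one of can0, can1, can2 may be knocked a few centimetres aside while the robot is not near it.
It also fails if it takes over 210 s, if anything falls off the work surface, if the arm or the gripper's body presses on something with over 40 N, if the wrist force passes 120 N, or if a joint passes its speed limit or range.

## Working session

There is one attempt and no reset: what is moved stays moved. The work goes in short steps, Python scripts to look and compute and a tool call to move; the robot and the scene stay as the last step left them, time stands still between calls to the robot, and variables do not carry over. Pictures are saved under pics/ and viewed, at most 14 in all, crops included, and the job is handed in when it is done.

Besides the shell and the picture viewer there is one more tool, called after "Call:" as name([rows], argument=value, ...), one row to a line, values as JSON. apply_moves: Moves the arm, as the interface text tells. Its arguments: {"type":"object","properties":{"motion":{"type":"array"},"hand":{"type":"number"},"newtons":{"type":"number"}},"required":["motion"]}

```bash
mkdir -p pics; python3 - <<'E'
from rig import bot
import cv2,numpy as np
s=bot.sense();print(s)
for n in("scene","side"):
    print(n,bot.camera_info(n)); cv2.imwrite(f"pics/{n}0.png",bot.grab_frame(n)[:,:,::-1])
E
```

```text
{'time': 0.0, 'joints': array([-69.45517911,  39.53497228, -11.14542591,  89.74393322,
         9.01179356,  51.71027026, -12.3227288 ]), 'qd': array([ 0.02078927,  0.02839903, -0.0024161 ,  0.05713257,  0.05453624,
        0.03394452,  0.00903195]), 'joint_torque': array([ 5.08777539e-04, -5.27569342e+01, -1.26703765e+00, -1.53418225e+01,
       -5.26970357e-02,  6.67499233e-03,  1.79862859e-04]), 'eef_pos': array([0.19927096, 0.5917118 , 0.23789518]), 'orientation': array([-1.79892867e+02,  6.67048946e-03,  1.61398036e+02]), 'ft_force': array([-0.05483027,  0.56239122, -0.02114697]), 'torque': array([0.06063522, 0.00051983, 0.00084906]), 'grasp_force': 0.0, 'opening': 0.08841813613338279}
scene {'fx': 517.2701007681227, 'fy': 517.2701007681227, 'cx': 314.76123418372185, 'cy': 240.18994203711384, 'k1': -0.0711758366861302, 'R': array([[-0.39641965,  0.91800859, -0.01056793],
       [ 0.75598932,  0.31988117, -0.57110086],
       [-0.52089501, -0.23438485, -0.82081187]]), 't': array([ 0.19997513, -0.41235759,  1.33582731])}
side {'fx': 625.2213104990145, 'fy': 625.2213104990145, 'cx': 315.75484571443764, 'cy': 245.4832499015234, 'k1': -0.19191792104903174, 'R': array([[ 0.94164103, -0.33660016,  0.00353649],
       [-0.21200664, -0.60118487, -0.77047384],
       [ 0.26146771,  0.72476001, -0.63746181]]), 't': array([-0.56546571,  0.20959191,  1.07313682])}
```

View pics/scene0.png

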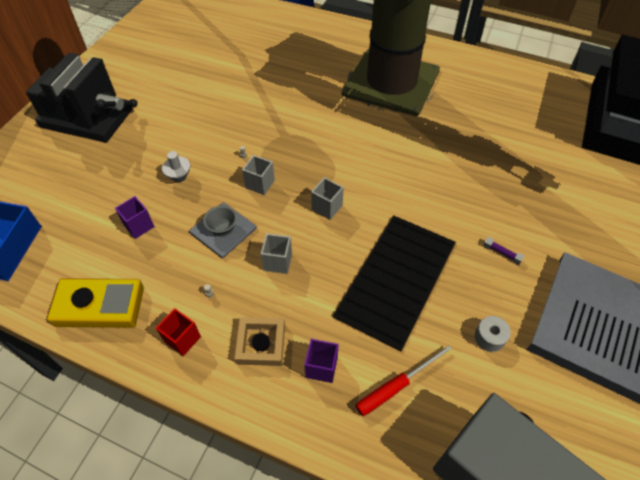

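View pics/side0.png

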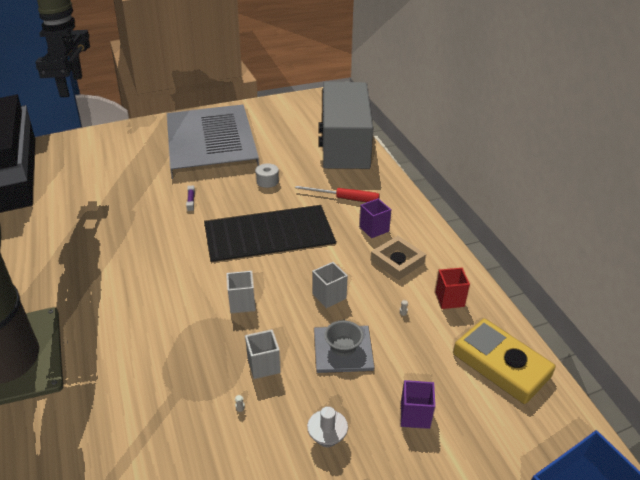

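The scene view shows three grey cans, at (258,175), (327,198) and (277,253). The purple ones at (135,217) and (321,360) and the red one at (178,332) are look-alikes. The cone is at (176,167), the cup at (220,225) and the mat at (395,280). I'll measure these and confirm them in one enlarged tile.

```bash
cat > h.py <<'E'
from rig import bot
import cv2,numpy as np
def cam(n):
    c=bot.camera_info(n);c['K']=np.array([[c['fx'],0,c['cx']],[0,c['fy'],c['cy']],[0,0,1]]);c['d']=np.array([c['k1'],0,0,0.]);return c
def plane(c,px,z):
    p=cv2.undistortPoints(np.array(px,float).reshape(-1,1,2),c['K'],c['d'])[:,0]
    d=np.c_[p,np.ones(len(p))]@c['R'];o=-c['R'].T@c['t'];return o+d*((z-o[2])/d[:,2])[:,None]
def proj(c,X):
    r,_=cv2.Rodrigues(c['R']);return cv2.projectPoints(np.array(X,float).reshape(-1,1,3),r,c['t'],c['K'],c['d'])[0][:,0]
def grey(im):
    h=cv2.cvtColor(im,cv2.COLOR_RGB2HSV);return ((h[...,1]<45)&(h[...,2]>60)).astype(np.uint8)
def blob(m,seed,r=12):
    n,l,st,ce=cv2.connectedComponentsWithStats(m)
    x,y=seed;w=l[y-r:y+r,x-r:x+r].ravel();w=w[w>0]
    k=np.bincount(w).argmax();return (l==k).astype(np.uint8),st[k],ce[k]
E
python3 - <<'E'
from h import *
ims={n:cv2.imread(f"pics/{n}0.png")[:,:,::-1].copy() for n in("scene","side")}
C={n:cam(n) for n in ims}
seeds={'A':((258,175),(263,354)),'B':((327,198),(241,292)),'C':((277,253),(330,286)),'cone':((176,167),(328,428)),'cup':((222,230),(344,348))}
tiles=[]
for k,(s,d) in seeds.items():
    out=[]
    for n,q in(("scene",s),("side",d)):
        m,st,ce=blob(grey(ims[n]),q);out.append((n,st,ce))
        print(k,n,st,ce.round(1),"z=.03 ->",plane(C[n],ce,.03).round(4)[0])
        if k in'ABC':
            x,y=q;t=cv2.resize(ims[n][y-36:y+36,x-32:x+32],(256,288),interpolation=cv2.INTER_CUBIC)
            for g in range(0,64,10):cv2.putText(t,str(x-32+g),(g*4,8),0,.3,(255,0,0));cv2.line(t,(g*4,8),(g*4,14),(255,0,0))
            for g in range(0,72,10):cv2.putText(t,str(y-36+g),(0,g*4+3),0,.3,(0,0,255))
            tiles.append(t)
cv2.imwrite("pics/tile.png",np.vstack([np.hstack(tiles[0::2]),np.hstack(tiles[1::2])])[:,:,::-1])
for n,q in(("scene",(395,280)),("side",(270,232))):
    m=(ims[n].max(2)<45).astype(np.uint8);m,st,ce=blob(m,q)
    c=max(cv2.findContours(m,0,2)[0],key=cv2.contourArea)
    P=plane(C[n],c[:,0],.006)[:,:2];print("mat",n,cv2.minAreaRect((P*1000).astype(np.float32)))
for nm,s in(('fan',(258,342)),('ad0',(241,154)),('ad1',(207,292)),('fuse',(502,250)),('spool',(493,333)),('tip',(448,350)),('purple1',(135,217)),('purple2',(321,360)),('red',(178,332))):print(nm,plane(C['scene'],s,.015).round(3)[0])
E
```

```text
A scene [243 156  30  38 436] [260.5 172.6] z=.03 -> [ 0.4401 -0.1554  0.03  ]
A side [ 245  330   35   49 1314] [262.7 353.5] z=.03 -> [ 0.449  -0.1548  0.03  ]
B scene [312 179  31  39 420] [329.3 196.8] z=.03 -> [0.4452 0.0077 0.03  ]
B side [ 227  271   28   42 1008] [240.5 291.3] z=.03 -> [0.4518 0.0067 0.03  ]
C scene [261 235  30  37 788] [275.5 253.8] z=.03 -> [ 0.617  -0.0336  0.03  ]
C side [ 313  262   34   46 1187] [329.3 284.2] z=.03 -> [ 0.617  -0.0305  0.03  ]
cone scene [162 152  28  27 508] [175.5 166.2] z=.03 -> [ 0.4953 -0.3378  0.03  ]
cone side [ 307  407   41   40 1176] [327.2 426.6] z=.03 -> [ 0.5012 -0.33    0.03  ]
cup scene [ 190  203   66   54 1666] [222.8 229.5] z=.03 -> [ 0.606  -0.1561  0.03  ]
cup side [ 314  320   60   53 2599] [342.9 347.6] z=.03 -> [ 0.5829 -0.1879  0.03  ]
mat scene ((561.5175170898438, 195.63937377929688), (136.96847534179688, 265.6363220214844), 83.7566909790039)
mat side ((559.728759765625, 193.01296997070312), (137.50892639160156, 263.8936767578125), 83.6455078125)
fan [0.789 0.014 0.015]
ad0 [ 0.395 -0.23   0.015]
ad1 [ 0.736 -0.12   0.015]
fuse [0.426 0.37  0.015]
spool [0.61  0.393 0.015]
tip [0.673 0.326 0.015]
purple1 [ 0.641 -0.35   0.015]
purple2 [0.776 0.129 0.015]
red [ 0.829 -0.127  0.015]
```

View pics/tile.png

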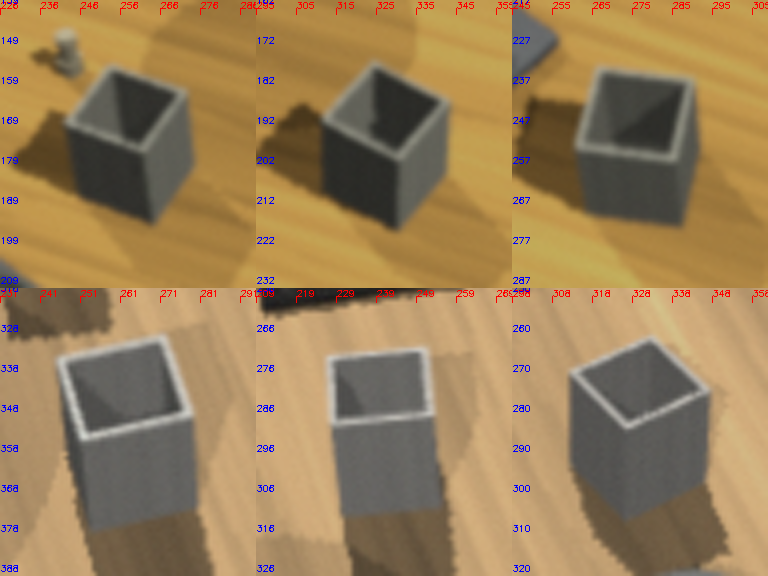

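All three crops show open grey cans with light rims, so these are the cans meant. Next I get rim corners on the z = 60 mm plane.

```bash
python3 - <<'E'
from h import *
T={('A','scene'):((226,139),[(66,122),(110,67),(187,95),(143,151)]),('B','scene'):((295,162),[(67,118),(119,63),(193,101),(144,158)]),('C','scene'):((245,217),[(64,148),(86,68),(182,80),(164,159)]),
('A','side'):((231,318),[(58,73),(166,49),(192,124),(85,150)]),('B','side'):((209,256),[(71,68),(172,60),(178,126),(75,134)]),('C','side'):((298,250),[(58,85),(140,50),(198,101),(116,140)])}
for (k,n),(o,p) in sorted(T.items()):
    P=plane(cam(n),np.array(o)+np.array(p)/4-.4,.06)[:,:2]
    e=np.roll(P,-1,0)-P;L=np.hypot(*e.T);a=np.degrees(np.arctan2(e[:,1],e[:,0]))
    print(k,n,P.mean(0).round(4),(L*1000).round(),(((a+45)%90)-45).round(1))
E
```

```text
A scene [ 0.4486 -0.1557] [45. 47. 45. 47.] [-3.9 -3.1 -4.7 -3.2]
A side [ 0.449  -0.1557] [47. 44. 46. 45.] [-2.1 -2.6 -1.1 -0.6]
B scene [0.4509 0.0053] [46. 46. 45. 47.] [-12.6 -11.6 -11.2 -11.1]
B side [0.4523 0.0064] [48. 46. 47. 45.] [-12.5 -11.8 -12.7 -11.2]
C scene [ 0.6158 -0.0315] [46. 47. 45. 47.] [13.7 14.3 14.3 15.6]
C side [ 0.6166 -0.0316] [47. 45. 47. 46.] [13.1 16.4 15.  15.7]
```

The measurements agree with the given sizes:
- A: (0.449, -0.156), yaw -3°
- B: (0.4515, 0.006), yaw -12°
- C: (0.616, -0.0315), yaw 14.5°
- Mat: centre (0.561, 0.194), long axis at -6.3°

The tool cannot tilt, so I will grip each can at mid-height and roll it over on the mat, letting it pivot between the pads. I start with C.

Call:
apply_moves([
  {"travel": [0,0,0],"turn": 8.1},
  {"travel": [0,0,0],"turn": 8.1},
  {"travel": [0,0,0],"turn": 8.1},
  {"travel": [0,0,0],"turn": 8.1},
  {"travel": [0,0,0],"turn": 8.1},
  {"travel": [0,0,0],"turn": 8.1},
  {"travel": [0,0,0],"turn": 8.3},
  {"travel": [-45,16,5],"turn": 0},
  {"travel": [-45,16,5],"turn": 0},
  {"travel": [-45,16,5],"turn": 0},
  {"travel": [-45,16,5],"turn": 0},
  {"travel": [-45,16,5],"turn": 0},
], hand=1, newtons=5)

```text
time: 1.3
eef_pos: [0.3338, 0.3928, 0.2134]
orientation: [-180.0, 0.0, 104.5]
ft_force: [1.3, -0.5, -1.0]
opening: 0.0879
grasp_force: 0.0
```

Call:
apply_moves([
  {"travel": [-45,16,5],"turn": 0},
  {"travel": [-45,16,5],"turn": 0},
  {"travel": [-45,16,5],"turn": 0},
  {"travel": [-45,16,5],"turn": 0},
  {"travel": [-45,16,5],"turn": 0},
  {"travel": [-45,16,5],"turn": 0},
  {"travel": [-45,16,5],"turn": 0},
  {"travel": [-45,16,5],"turn": 0},
  {"travel": [-45,16,5],"turn": 0},
  {"travel": [-45,16,5],"turn": 0},
  {"travel": [-30,8,0],"turn": 0},
  {"travel": [0,0,0],"turn": 0},
])

```text
time: 2.5
eef_pos: [0.6175, -0.0352, 0.163]
orientation: [180.0, 0.2, 104.0]
ft_force: [-1.1, 0.3, 0.4]
opening: 0.088
grasp_force: 0.0
```

```bash
cat >> h.py <<'E'
def go(x,y,z,yaw=None):
    s=bot.sense();p=s['eef_pos'];w=s['orientation'][2]
    t=0 if yaw is None else (w-yaw+180)%360-180
    a=np.radians(w-t);d=np.array([x,y,z])-p;c,q=np.cos(a),np.sin(a)
    print("turn %.1f then travel x %.1f y %.1f z %.1f | yaw %.1f"%(t,*(1000*np.array([c*d[0]+q*d[1],q*d[0]-c*d[1],-d[2]])),w))
E
python3 - <<'E'
from h import *
go(.616,-.0315,.008,104.5)
c=cam("wrist");im=bot.grab_frame("wrist");cv2.imwrite("pics/w1.png",im[:,:,::-1])
print(proj(c,[(.616,-.0315,.06)]))
E
```

```text
turn -0.5 then travel x 4.0 y -0.5 z 155.0 | yaw 104.0
[[324.71651471 225.85158242]]
```

View pics/w1.png

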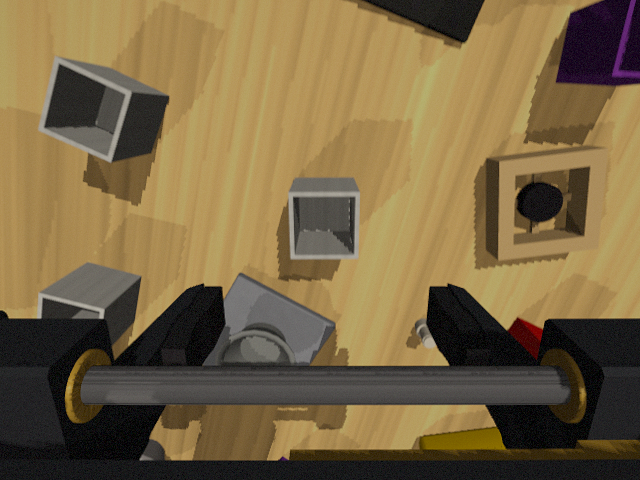

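The wrist view shows can C's rim centred at about (324,226), matching the prediction, and square to the fingers. I'll descend and grip it.

Call:
apply_moves([
  {"travel": [4,0,30],"turn": -0.5},
  {"travel": [0,0,40],"turn": 0},
  {"travel": [0,0,40],"turn": 0},
  {"travel": [0,0,30],"turn": 0},
  {"travel": [0,0,14],"turn": 0},
  {"travel": [0,0,0],"turn": 0},
])

```text
time: 3.15
eef_pos: [0.6132, -0.0226, 0.0081]
orientation: [-179.8, -0.1, 105.1]
ft_force: [-0.1, -0.2, 0.5]
opening: 0.0885
grasp_force: 0.0
```

Call:
apply_moves([
  {"travel": [0,0,0],"turn": 0},
  {"travel": [0,0,0],"turn": 0},
  {"travel": [0,0,0],"turn": 0},
  {"travel": [0,0,0],"turn": 0},
  {"travel": [0,0,0],"turn": 0},
  {"travel": [0,0,0],"turn": 0},
  {"travel": [0,0,0],"turn": 0},
  {"travel": [0,0,-30],"turn": 0},
  {"travel": [0,0,0],"turn": 0},
], hand=0, newtons=5)

```text
time: 4.05
eef_pos: [0.6171, -0.0243, 0.0421]
orientation: [179.7, 0.1, 105.0]
ft_force: [1.2, 0.1, -0.5]
opening: 0.0482
grasp_force: 5.0
```

```bash
python3 - <<'E'
from h import *
go(.639,.125,.04,83.7)
im=bot.grab_frame("side");cv2.imwrite("pics/s1.png",cv2.resize(im[200:340,250:410],(640,560))[:,:,::-1])
E
```

```text
turn 21.3 then travel x 150.8 y 5.3 z 2.1 | yaw 105.0
```

View pics/s1.png

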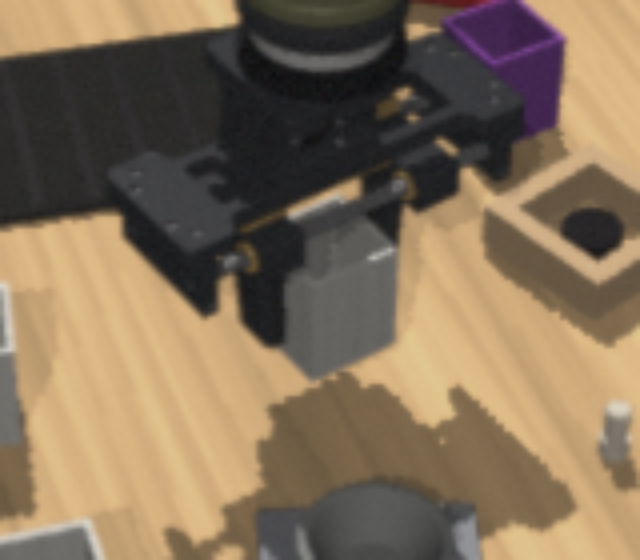

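The can is held upright and well clear of the bench. The grip sits about 7 mm off centre, because the pose still lagged when I read it, so I'll regrip centred at the mat's near edge.

Call:
apply_moves([
  {"travel": [0,0,-20],"turn": 7.1},
  {"travel": [0,0,0],"turn": 7.1},
  {"travel": [0,0,0],"turn": 7.1},
  {"travel": [30,1,0],"turn": 0},
  {"travel": [40,1,0],"turn": 0},
  {"travel": [40,2,0],"turn": 0},
  {"travel": [30,1,0],"turn": 0},
  {"travel": [18,0,0],"turn": 0},
  {"travel": [0,0,20],"turn": 0},
  {"travel": [0,0,20],"turn": 0},
  {"travel": [0,0,5],"turn": 0},
  {"travel": [0,0,0],"turn": 0},
])

```text
time: 5.3
eef_pos: [0.6366, 0.131, 0.0138]
orientation: [-179.9, 0.1, 83.6]
ft_force: [0.8, -0.3, -0.7]
opening: 0.048
grasp_force: 5.0
```

Call:
apply_moves([
  {"travel": [0,0,2],"turn": 0},
  {"travel": [0,0,0],"turn": 0},
  {"travel": [0,0,0],"turn": 0},
])

```text
time: 5.6
eef_pos: [0.6373, 0.1319, 0.013]
orientation: [180.0, 0.0, 83.7]
ft_force: [-0.0, 1.1, -1.6]
opening: 0.048
grasp_force: 5.0
```

Call:
apply_moves([
  {"travel": [0,0,0],"turn": 0},
  {"travel": [0,0,0],"turn": 0},
  {"travel": [0,0,0],"turn": 0},
  {"travel": [-7.5,0,0],"turn": 0},
  {"travel": [0,0,0],"turn": 0},
  {"travel": [0,0,0],"turn": 0},
], hand=0.7)

```text
time: 6.2
eef_pos: [0.6365, 0.124, 0.0127]
orientation: [180.0, 0.0, 83.6]
ft_force: [0.3, -0.2, -0.2]
opening: 0.0616
grasp_force: 0.0
```

```bash
python3 - <<'E'
from h import *
print(bot.sense()['eef_pos'])
a=bot.grab_frame("side");b=bot.grab_frame("scene")
cs,cc=cam("side"),cam("scene")
P=[.638,.125,.04]
t=[]
for im,c in((a,cs),(b,cc)):
    u,v=proj(c,[P])[0].astype(int);t.append(cv2.resize(im[v-60:v+60,u-45:u+45],(390,520)))
cv2.imwrite("pics/p1.png",np.hstack(t)[:,:,::-1]);print(proj(cs,[P]),proj(cc,[P]))
E
```

```text
[0.63649936 0.12399702 0.01274867]
[[312.5778309  230.32920083]] [[348.46236292 288.00936591]]
```

View pics/p1.png

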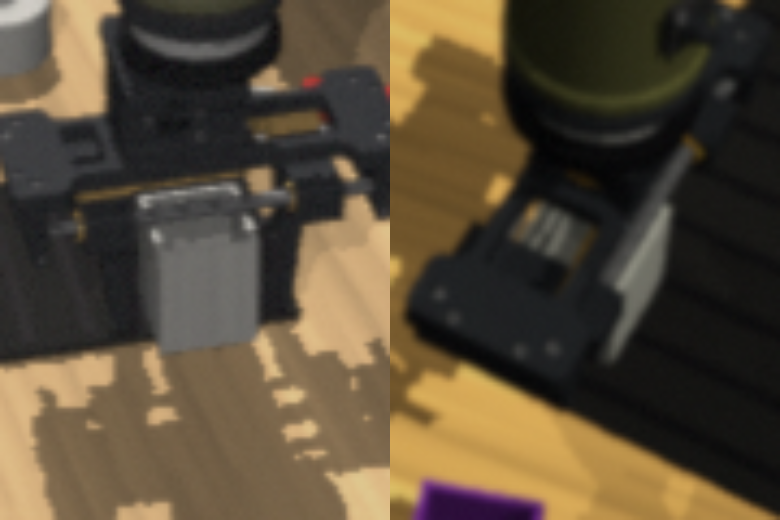

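The can stands upright at the mat's near edge, between centred fingers. I'll close and do the first quarter roll, slightly low on the arc so the corner keeps pressing on the rubber.

Call:
apply_moves([
  {"travel": [0,0,0],"turn": 0},
  {"travel": [0,0,0],"turn": 0},
  {"travel": [0,0,0],"turn": 0},
  {"travel": [0,0,0],"turn": 0},
  {"travel": [3.7,0,-2],"turn": 0},
  {"travel": [3.8,0,-2],"turn": 0},
  {"travel": [4.3,0,-1.5],"turn": 0},
  {"travel": [4.4,0,-1.5],"turn": 0},
  {"travel": [4.6,0,0],"turn": 0},
  {"travel": [4.6,0,0],"turn": 0},
  {"travel": [0,0,0],"turn": 0},
], hand=0, newtons=4)

```text
time: 7.4
eef_pos: [0.6391, 0.1514, 0.0196]
orientation: [-180.0, -0.1, 83.8]
ft_force: [0.1, 0.3, -1.2]
opening: 0.0478
grasp_force: 4.0
```

```bash
cat >> h.py <<'E'
def sideshot(name,P=None,w=45,h=45):
    P=bot.sense()['eef_pos'] if P is None else P
    im=bot.grab_frame("side");u,v=proj(cam("side"),[P])[0].astype(int)
    cv2.imwrite(name,cv2.resize(im[v-h:v+h,u-w:u+w],(480,480*h//w),interpolation=cv2.INTER_CUBIC)[:,:,::-1])
E
python3 - <<'E'
from h import *
sideshot("pics/r1.png")
E
```

```text
(no output)
```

View pics/r1.png

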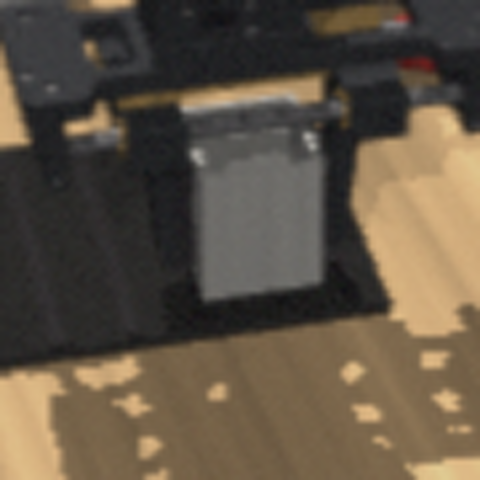

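The can did not pivot: the pads hold it rigidly, so rolling on friction alone is too weak. I'll use the mat's fixed 6 mm edge as a stop instead, by backing off to the bench and pushing the can's bottom edge against it along an arc.

Call:
apply_moves([
  {"travel": [0,0,-10],"turn": 0},
  {"travel": [-33,0,0],"turn": 0},
  {"travel": [-33,0,0],"turn": 0},
  {"travel": [0,0,0],"turn": 0},
  {"travel": [0,0,11],"turn": 0},
  {"travel": [0,0,11],"turn": 0},
  {"travel": [0,0,0],"turn": 0},
  {"travel": [0,0,0],"turn": 0},
])

```text
time: 8.25
eef_pos: [0.6313, 0.0858, 0.0069]
orientation: [-179.9, -0.0, 83.8]
ft_force: [-0.6, -0.5, 0.2]
opening: 0.0481
grasp_force: 4.0
```

```bash
cat >> h.py <<'E'
MC=np.array([.561,.194]);MX=np.array([.994,-.110]);MY=np.array([.110,.994])
def mat():
    p=bot.sense()['eef_pos'];d=(p[:2]-MC)*1000;print("mat x %.1f y %.1f  tcp z %.1f"%(d@MX,d@MY,p[2]*1000),"F",bot.sense()['ft_force'].round(1))
E
python3 - <<'E'
from h import *
mat()
E
```

```text
mat x 81.8 y -99.8  tcp z 6.9 F [-0.6 -0.5  0.2]
```

Call:
apply_moves([
  {"travel": [4,0,0],"turn": 0},
  {"travel": [5,0,0],"turn": 0},
  {"travel": [3,0,-2.5],"turn": 0},
  {"travel": [3.3,0,-2.5],"turn": 0},
  {"travel": [3.7,0,-1.8],"turn": 0},
  {"travel": [3.7,0,-1.8],"turn": 0},
  {"travel": [4,0,-0.8],"turn": 0},
  {"travel": [4.2,0,-0.8],"turn": 0},
  {"travel": [4.2,0,0.2],"turn": 0},
  {"travel": [4.1,0,0.3],"turn": 0},
  {"travel": [0,0,0],"turn": 0},
])

```text
time: 9.35
eef_pos: [0.6363, 0.1251, 0.0173]
orientation: [180.0, -0.1, 83.8]
ft_force: [-0.9, -0.0, 1.1]
opening: 0.0483
grasp_force: 4.0
```

```bash
python3 - <<'E'
from h import *
mat();sideshot("pics/r2.png")
E
```

```text
mat x 82.5 y -60.2  tcp z 17.3 F [-0.9 -0.   1.1]
```

View pics/r2.png

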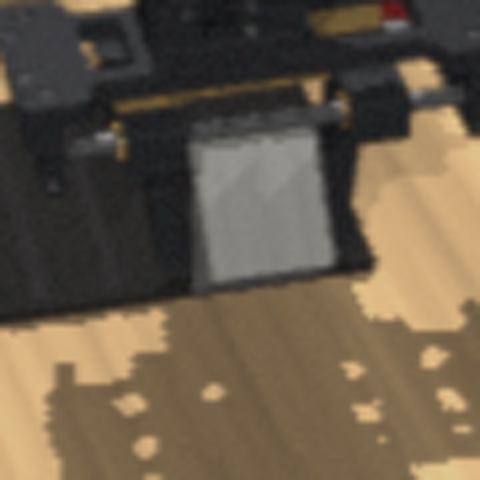

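It pivoted: the trailing wall is now light and tilted up and the mouth is out of view. I'll finish the quarter turn and press it flat on the mat.

Call:
apply_moves([
  {"travel": [4,0,1.2],"turn": 0},
  {"travel": [4,0,1.4],"turn": 0},
  {"travel": [4,0,2.2],"turn": 0},
  {"travel": [4,0,2.4],"turn": 0},
  {"travel": [2,0,1],"turn": 0},
  {"travel": [0,0,0],"turn": 0},
  {"travel": [0,0,0],"turn": 0},
])

```text
time: 10.1
eef_pos: [0.6387, 0.1424, 0.0092]
orientation: [179.9, -0.1, 83.7]
ft_force: [0.5, -0.3, -0.8]
opening: 0.048
grasp_force: 4.0
```

```bash
python3 - <<'E'
from h import *
mat()
im=bot.grab_frame("side");p=bot.sense()['eef_pos'];u,v=proj(cam("side"),[p])[0].astype(int)
a=cv2.resize(im[v-45:v+45,u-45:u+45],(390,390),interpolation=2)
im=bot.grab_frame("scene");u,v=proj(cam("scene"),[p])[0].astype(int)
b=cv2.resize(im[v-45:v+45,u-45:u+45],(390,390),interpolation=2)
cv2.imwrite("pics/r3.png",np.hstack([a,b])[:,:,::-1])
E
```

```text
mat x 82.9 y -42.7  tcp z 9.2 F [ 0.5 -0.3 -0.8]
```

View pics/r3.png

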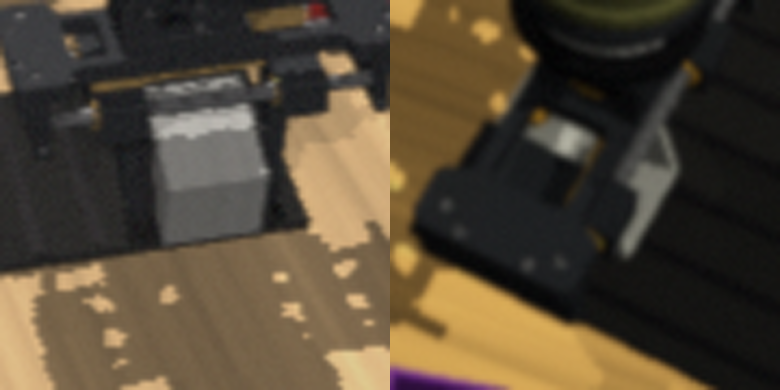

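It lies flat on the mat, bottom towards the robot and mouth away. I'll do the second quarter the same way: lift, back off the edge, and push the mouth rim against it.

Call:
apply_moves([
  {"travel": [0,0,-12],"turn": 0},
  {"travel": [-33,0,0],"turn": 0},
  {"travel": [-34,0,0],"turn": 0},
  {"travel": [0,0,0],"turn": 0},
  {"travel": [0,0,8],"turn": 0},
  {"travel": [0,0,9],"turn": 0},
  {"travel": [0,0,0],"turn": 0},
  {"travel": [0,0,0],"turn": 0},
])

```text
time: 11.0
eef_pos: [0.6305, 0.0761, 0.0036]
orientation: [-179.9, -0.0, 83.8]
ft_force: [0.3, -0.5, -0.8]
opening: 0.0479
grasp_force: 4.0
```

```bash
python3 - <<'E'
from h import *
mat()
im=bot.grab_frame("side");cv2.imwrite("pics/full_lying.png",im[:,:,::-1])
E
```

```text
mat x 82.0 y -109.5  tcp z 3.6 F [ 0.3 -0.5 -0.8]
```

Call:
apply_moves([
  {"travel": [5,0,0],"turn": 0},
  {"travel": [5,0,0],"turn": 0},
  {"travel": [3,0,-3.2],"turn": 0},
  {"travel": [3,0,-3.8],"turn": 0},
  {"travel": [3.6,0,-3],"turn": 0},
  {"travel": [3.7,0,-3],"turn": 0},
  {"travel": [4.3,0,-2],"turn": 0},
  {"travel": [4.3,0,-1.9],"turn": 0},
  {"travel": [4.6,0,-0.8],"turn": 0},
  {"travel": [4.7,0,-0.8],"turn": 0},
  {"travel": [4.7,0,0.4],"turn": 0},
  {"travel": [4.7,0,0.5],"turn": 0},
])

```text
time: 12.25
eef_pos: [0.6365, 0.1254, 0.0217]
orientation: [-180.0, -0.0, 83.7]
ft_force: [-0.8, 0.3, -1.2]
opening: 0.0479
grasp_force: 4.0
```

Call:
apply_moves([
  {"travel": [4.5,0,1.6],"turn": 0},
  {"travel": [4.5,0,1.7],"turn": 0},
  {"travel": [3,0,0.5],"turn": 0},
  {"travel": [0,0,0],"turn": 0},
  {"travel": [0,0,0],"turn": 0},
])

```text
time: 12.75
eef_pos: [0.6378, 0.1367, 0.0179]
orientation: [-180.0, 0.0, 83.7]
ft_force: [0.5, -1.0, -1.4]
opening: 0.0482
grasp_force: 4.0
```

```bash
python3 - <<'E'
from h import *
mat()
p=bot.sense()['eef_pos'];t=[]
for n in("side","scene"):
    im=bot.grab_frame(n);u,v=proj(cam(n),[p])[0].astype(int);t.append(cv2.resize(im[v-45:v+45,u-45:u+45],(390,390),interpolation=2))
cv2.imwrite("pics/r4.png",np.hstack(t)[:,:,::-1])
E
```

```text
mat x 82.6 y -48.5  tcp z 17.9 F [ 0.5 -1.  -1.4]
```

View pics/r4.png

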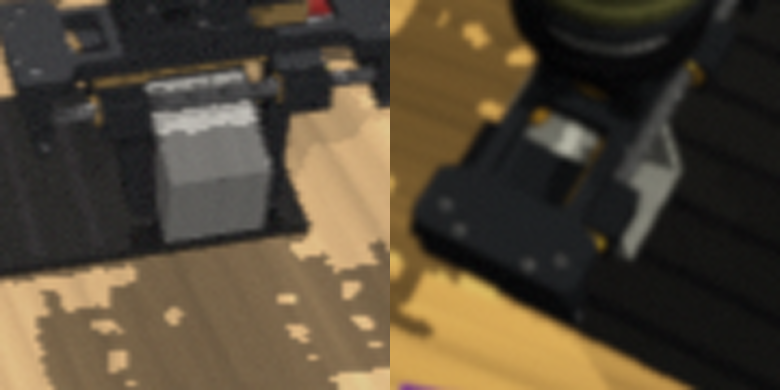

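The can rode over the edge without turning; it is still lying flat. I'll measure where the mouth really is relative to the grip from the scene crop's corner pixels: lower rim corner (632,258), upper (680,170).

```bash
python3 - <<'E'
from h import *
c=cam("scene");p=bot.sense()['eef_pos'];u,v=proj(c,[p])[0].astype(int)
for (a,b),z in(((632-390,258),p[2]-.0032),((680-390,170),p[2]+.0448),((662-390,128),p[2]+.0448)):
    P=plane(c,[(u-45+a*90/390,v-45+b*90/390)],z)[0];d=(P[:2]-p[:2])*1000;print("rel tcp mx %.1f my %.1f"%(d@MX,d@MY))
E
```

```text
rel tcp mx 14.5 my 28.5
rel tcp mx -7.3 my 35.8
rel tcp mx -21.6 my 20.6
```

Call:
apply_moves([
  {"travel": [0,0,-4],"turn": 0},
  {"travel": [-30,0,0],"turn": 0},
  {"travel": [-31,0,0],"turn": 0},
  {"travel": [0,0,0],"turn": 0},
  {"travel": [0,0,8],"turn": 0},
  {"travel": [0,0,10],"turn": 0},
  {"travel": [0,0,0],"turn": 0},
  {"travel": [4,0,0],"turn": 0},
  {"travel": [2,0,0],"turn": 0},
  {"travel": [0,0,0],"turn": 0},
])

```text
time: 13.85
eef_pos: [0.6317, 0.0836, 0.0041]
orientation: [-180.0, -0.0, 83.8]
ft_force: [0.7, -0.1, -0.7]
opening: 0.048
grasp_force: 4.0
```

Call:
apply_moves([
  {"travel": [2,0,0],"turn": 0},
  {"travel": [2,0,0],"turn": 0},
  {"travel": [0,0,0],"turn": 0},
])

```text
time: 14.15
eef_pos: [0.6323, 0.0868, 0.0041]
orientation: [180.0, -0.0, 83.7]
ft_force: [0.4, -0.1, -1.0]
opening: 0.0481
grasp_force: 4.0
```

Call:
apply_moves([
  {"travel": [2,0,0],"turn": 0},
  {"travel": [2,0,0],"turn": 0},
  {"travel": [0,0,0],"turn": 0},
])

```text
time: 14.45
eef_pos: [0.6327, 0.0907, 0.004]
orientation: [180.0, -0.0, 83.7]
ft_force: [-0.9, -0.3, -0.6]
opening: 0.0479
grasp_force: 4.0
```

Call:
apply_moves([
  {"travel": [2,0,0],"turn": 0},
  {"travel": [1,0,0],"turn": 0},
  {"travel": [0,0,0],"turn": 0},
])

```text
time: 14.75
eef_pos: [0.633, 0.0935, 0.004]
orientation: [180.0, -0.0, 83.7]
ft_force: [-0.9, -0.2, -0.7]
opening: 0.0478
grasp_force: 4.0
```

Call:
apply_moves([
  {"travel": [2,0,0],"turn": 0},
  {"travel": [2,0,0],"turn": 0},
  {"travel": [0,0,0],"turn": 0},
])

```text
time: 15.05
eef_pos: [0.6335, 0.0978, 0.004]
orientation: [180.0, -0.0, 83.7]
ft_force: [-1.0, 0.7, 0.3]
opening: 0.0479
grasp_force: 4.0
```

```bash
python3 - <<'E'
from h import *
mat()
p=bot.sense()['eef_pos'];t=[]
for n,w in(("side",40),("scene",40)):
    im=bot.grab_frame(n);u,v=proj(cam(n),[p])[0].astype(int);print(n,u,v);t.append(cv2.resize(im[v-w:v+w,u-w:u+w],(400,400),interpolation=2))
cv2.imwrite("pics/r5.png",np.hstack(t)[:,:,::-1])
E
```

```text
mat x 82.6 y -87.6  tcp z 4.0 F [-1.   0.7  0.3]
side 314 251
scene 335 290
```

View pics/r5.png

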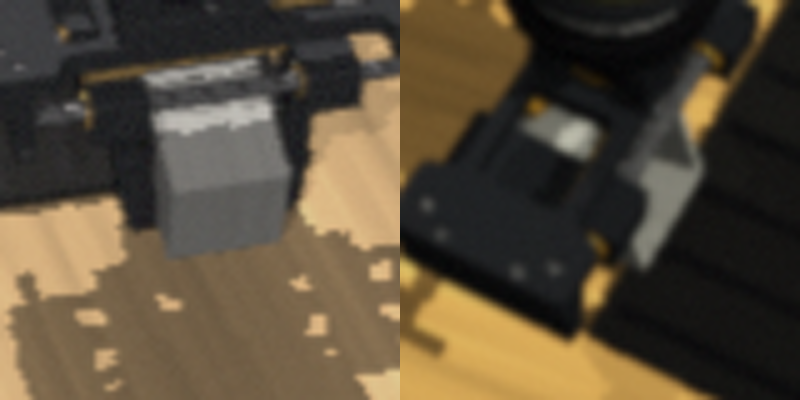

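```bash
python3 - <<'E'
from h import *
c=cam("side");p=bot.sense()['eef_pos']
def loc(q,z):
    P=plane(c,[q],z)[0];d=(P[:2]-p[:2])*1000;return np.array([d@MX,d@MY])
for lo,hi in(((307.6,262.6),(309,249.6)),((331,259),(332,244))):
  for zl in(0,.004,.008):
    A=loc(lo,zl)
    for z in np.arange(.01,.08,.002):
        B=loc(hi,z);L=np.hypot(B[1]-A[1],1000*(z-zl))
        if abs(L-48)<1.5: print("zl",zl,"lo",A.round(1),"hi",B.round(1),"z",z.round(3),"L",L.round(1))
E
```

```text
zl 0 lo [-21.3 -24.7] hi [-21.3 -38.2] z 0.046 L 48.0
zl 0.004 lo [-22.3 -29.1] hi [-22.3 -42.9] z 0.05 L 48.0
zl 0.008 lo [-23.3 -33.6] hi [-23.4 -47.5] z 0.054 L 48.1
zl 0 lo [ 28.4 -24.6] hi [ 27.8 -31.6] z 0.046 L 46.5
zl 0 lo [ 28.4 -24.6] hi [ 27.2 -34. ] z 0.048 L 48.9
zl 0.004 lo [ 27.2 -29.1] hi [ 26.5 -36.3] z 0.05 L 46.6
zl 0.004 lo [ 27.2 -29.1] hi [ 25.9 -38.6] z 0.052 L 48.9
zl 0.008 lo [ 26.  -33.6] hi [ 25.2 -41. ] z 0.054 L 46.6
zl 0.008 lo [ 26.  -33.6] hi [ 24.6 -43.3] z 0.056 L 49.0
```

The side-view geometry shows the mouth tilted up about 12°, so the rim cleared the edge. I'll back away and release so the can drops flat on the bench, then regrip it nearer the middle.

Call:
apply_moves([
  {"travel": [0,0,-4],"turn": 0},
  {"travel": [-15,0,0],"turn": 0},
  {"travel": [-17,0,0],"turn": 0},
  {"travel": [0,0,0],"turn": 0},
  {"travel": [0,0,4],"turn": 0},
  {"travel": [0,0,0],"turn": 0},
  {"travel": [0,0,0],"turn": 0},
])

```text
time: 15.85
eef_pos: [0.6297, 0.0663, 0.0037]
orientation: [-180.0, -0.1, 83.7]
ft_force: [0.8, 0.4, -1.3]
opening: 0.0481
grasp_force: 4.0
```

Call:
apply_moves([
  {"travel": [0,0,0],"turn": 0},
  {"travel": [0,0,0],"turn": 0},
  {"travel": [0,0,0],"turn": 0},
  {"travel": [0,0,0],"turn": 0},
  {"travel": [6,0,0],"turn": 0},
  {"travel": [0,0,0],"turn": 0},
  {"travel": [0,0,0],"turn": 0},
], hand=0.7)

```text
time: 16.55
eef_pos: [0.6306, 0.0719, 0.004]
orientation: [180.0, -0.0, 83.7]
ft_force: [-0.3, -0.4, -0.6]
opening: 0.0616
grasp_force: 0.0
```

Call:
apply_moves([
  {"travel": [0,0,-1],"turn": 0},
  {"travel": [0,0,0],"turn": 0},
  {"travel": [0,0,0],"turn": 0},
  {"travel": [0,0,0],"turn": 0},
  {"travel": [0,0,-1.5],"turn": 0},
  {"travel": [0,0,0],"turn": 0},
  {"travel": [0,0,0],"turn": 0},
], hand=0)

```text
time: 17.25
eef_pos: [0.6305, 0.0713, 0.0064]
orientation: [-180.0, -0.0, 83.7]
ft_force: [-0.1, -0.4, -1.5]
opening: 0.0477
grasp_force: 4.0
```

```bash
cat >> h.py <<'E'
def canprof(P=None):
    "rows of the side view down the can's middle, as grey/brightness runs"
    p=bot.sense()['eef_pos'];im=bot.grab_frame("side");u,v=proj(cam("side"),[p])[0].astype(int)
    h=cv2.cvtColor(cv2.GaussianBlur(im,(3,3),0),cv2.COLOR_RGB2HSV);print("uv",u,v)
    for du in(-6,0,6):print(du,[f"{y-v}:{h[y,u+du,1]}/{h[y,u+du,2]}" for y in range(v-24,v+22,2)])
E
python3 - <<'E'
from h import *
mat();canprof()
E
```

```text
mat x 82.6 y -114.3  tcp z 6.4 F [-0.1 -0.4 -1.5]
uv 317 259
-6 ['-24:9/112', '-22:0/73', '-20:8/102', '-18:13/179', '-16:12/167', '-14:10/106', '-12:12/149', '-10:13/204', '-8:13/137', '-6:10/103', '-4:13/102', '-2:12/103', '0:13/102', '2:13/102', '4:10/103', '6:12/104', '8:12/103', '10:15/104', '12:31/108', '14:83/113', '16:101/114', '18:100/115', '20:100/146']
0 ['-24:5/95', '-22:3/74', '-20:10/133', '-18:12/186', '-16:12/171', '-14:11/112', '-12:13/180', '-10:13/173', '-8:12/109', '-6:12/108', '-4:12/110', '-2:12/110', '0:12/110', '2:12/110', '4:12/110', '6:11/111', '8:11/111', '10:14/111', '12:39/110', '14:96/111', '16:99/111', '18:99/113', '20:99/113']
6 ['-24:3/82', '-22:6/87', '-20:12/169', '-18:11/189', '-16:10/124', '-14:12/150', '-12:13/202', '-10:13/141', '-8:12/104', '-6:14/107', '-4:12/108', '-2:9/108', '0:10/107', '2:12/108', '4:14/109', '6:12/109', '8:12/109', '10:14/109', '12:77/116', '14:102/118', '16:99/118', '18:99/119', '20:99/116']
```

```bash
python3 - <<'E'
from h import *
p=bot.sense()['eef_pos']
for q,z in(((317,270.8),.0015),((317,251.5),.0495)):
    d=(plane(cam("side"),[q],z)[0][:2]-p[:2])*1000;print(d@MX,d@MY)
E
```

```text
-8.643450200935234 -29.131217728367307
-8.008394913847448 -25.47878121720305
```

Call:
apply_moves([
  {"travel": [4,0,1],"turn": 0},
  {"travel": [4,0,0],"turn": 0},
  {"travel": [4,0,0],"turn": 0},
  {"travel": [3,0,0],"turn": 0},
  {"travel": [0,0,0],"turn": 0},
])

```text
time: 17.8
eef_pos: [0.6322, 0.0873, 0.0055]
orientation: [180.0, -0.0, 83.8]
ft_force: [-0.6, 0.5, -1.5]
opening: 0.0481
grasp_force: 4.0
```

Call:
apply_moves([
  {"travel": [2,0,0],"turn": 0},
  {"travel": [2.5,0,-2.2],"turn": 0},
  {"travel": [3,0,-3.4],"turn": 0},
  {"travel": [3.6,0,-2.6],"turn": 0},
  {"travel": [3.7,0,-2.6],"turn": 0},
  {"travel": [4.3,0,-1.6],"turn": 0},
  {"travel": [4.3,0,-1.5],"turn": 0},
  {"travel": [4.5,0,-0.4],"turn": 0},
  {"travel": [4.5,0,-0.4],"turn": 0},
  {"travel": [0,0,0],"turn": 0},
])

```text
time: 18.8
eef_pos: [0.6359, 0.1203, 0.0203]
orientation: [180.0, -0.1, 83.8]
ft_force: [-1.8, -0.4, 0.1]
opening: 0.0479
grasp_force: 4.0
```

```bash
python3 - <<'E'
from h import *
mat();canprof()
E
```

```text
mat x 82.5 y -65.0  tcp z 20.3 F [-1.8 -0.4  0.1]
uv 312 239
-6 ['-24:5/53', '-22:4/70', '-20:4/60', '-18:11/115', '-16:10/131', '-14:12/132', '-12:12/133', '-10:12/133', '-8:13/133', '-6:14/132', '-4:12/129', '-2:12/123', '0:11/119', '2:11/113', '4:13/97', '6:8/68', '8:48/74', '10:95/107', '12:96/111', '14:99/111', '16:99/113', '18:100/115', '20:99/116']
0 ['-24:0/61', '-22:0/61', '-20:7/73', '-18:12/127', '-16:14/132', '-14:12/132', '-12:13/133', '-10:13/133', '-8:12/133', '-6:12/133', '-4:13/134', '-2:11/134', '0:11/134', '2:12/133', '4:10/98', '6:12/63', '8:77/96', '10:101/121', '12:100/120', '14:101/119', '16:100/120', '18:100/120', '20:99/118']
6 ['-24:4/62', '-22:0/58', '-20:9/111', '-18:10/133', '-16:10/132', '-14:10/132', '-12:10/132', '-10:12/132', '-8:12/132', '-6:14/132', '-4:14/131', '-2:10/131', '0:10/131', '2:10/123', '4:7/75', '6:34/68', '8:96/112', '10:101/121', '12:98/120', '14:98/117', '16:100/117', '18:101/119', '20:100/120']
```

The bottom face is now tilted up (brightness 103 → 133), so it is turning. I'll continue the arc, then move inward and press it flat on the mat.

Call:
apply_moves([
  {"travel": [4.5,0,0.3],"turn": 0},
  {"travel": [4.5,0,0.6],"turn": 0},
  {"travel": [4,0,1],"turn": 0},
  {"travel": [4,0,1.5],"turn": 0},
  {"travel": [0,0,0],"turn": 0},
  {"travel": [0,0,-12],"turn": 0},
  {"travel": [25,0,0],"turn": 0},
  {"travel": [25,0,0],"turn": 0},
  {"travel": [0,0,0],"turn": 0},
  {"travel": [0,0,5],"turn": 0},
  {"travel": [0,0,4],"turn": 0},
  {"travel": [0,0,0],"turn": 0},
])

```text
time: 20.05
eef_pos: [0.6426, 0.1831, 0.0191]
orientation: [-179.9, 0.1, 83.6]
ft_force: [-0.3, -0.4, -1.9]
opening: 0.0477
grasp_force: 4.0
```

```bash
python3 - <<'E'
from h import *
mat();canprof()
E
```

```text
mat x 82.3 y -1.8  tcp z 19.1 F [-0.3 -0.4 -1.9]
uv 305 221
-6 ['-24:98/171', '-22:24/73', '-20:8/96', '-18:12/146', '-16:12/127', '-14:13/121', '-12:13/121', '-10:11/120', '-8:11/117', '-6:9/111', '-4:10/102', '-2:12/85', '0:9/84', '2:9/85', '4:12/86', '6:12/87', '8:9/87', '10:9/87', '12:9/60', '14:10/25', '16:11/23', '18:11/24', '20:10/25']
0 ['-24:76/111', '-22:7/72', '-20:10/126', '-18:10/130', '-16:9/120', '-14:11/121', '-12:13/122', '-10:10/123', '-8:12/123', '-6:10/122', '-4:12/107', '-2:11/89', '0:14/89', '2:11/89', '4:11/89', '6:11/89', '8:11/89', '10:9/84', '12:12/43', '14:27/28', '16:18/28', '18:9/28', '20:9/29']
6 ['-24:21/74', '-22:9/86', '-20:12/145', '-18:12/133', '-16:12/123', '-14:10/123', '-12:13/122', '-10:13/121', '-8:11/121', '-6:11/118', '-4:11/95', '-2:12/88', '0:12/88', '2:12/88', '4:11/89', '6:11/89', '8:8/90', '10:4/68', '12:9/27', '14:22/23', '16:0/25', '18:18/28', '20:18/28']
```

Under-rotated by roughly 20–25°, which is inside the 35° at which it tips flat by itself. I'll press down a little, then release it.

Call:
apply_moves([
  {"travel": [0,0,2],"turn": 0},
  {"travel": [0,0,2],"turn": 0},
  {"travel": [0,0,2],"turn": 0},
  {"travel": [0,0,2],"turn": 0},
  {"travel": [0,0,0],"turn": 0},
])

```text
time: 20.6
eef_pos: [0.6437, 0.1862, 0.012]
orientation: [179.9, -0.1, 83.7]
ft_force: [0.2, 2.8, 2.5]
opening: 0.0478
grasp_force: 4.0
```

```bash
python3 - <<'E'
from h import *
mat();canprof()
E
```

```text
mat x 83.0 y 1.3  tcp z 12.0 F [0.2 2.8 2.5]
uv 305 223
-6 ['-24:33/107', '-22:4/64', '-20:10/98', '-18:13/119', '-16:13/115', '-14:11/116', '-12:11/115', '-10:14/113', '-8:10/100', '-6:11/92', '-4:14/94', '-2:11/94', '0:11/95', '2:11/95', '4:13/95', '6:11/95', '8:13/96', '10:11/69', '12:10/26', '14:11/23', '16:0/24', '18:7/38', '20:0/38']
0 ['-24:13/80', '-22:4/72', '-20:12/129', '-18:9/113', '-16:11/116', '-14:11/116', '-12:11/117', '-10:11/115', '-8:10/102', '-6:10/99', '-4:13/99', '-2:10/98', '0:13/99', '2:13/99', '4:13/99', '6:8/98', '8:11/96', '10:10/52', '12:9/29', '14:9/28', '16:9/27', '18:19/27', '20:19/27']
6 ['-24:0/75', '-22:8/96', '-20:10/146', '-18:11/119', '-16:13/117', '-14:11/117', '-12:11/116', '-10:12/110', '-8:11/97', '-6:13/96', '-4:11/97', '-2:8/97', '0:11/97', '2:10/98', '4:10/98', '6:10/99', '8:10/80', '10:18/29', '12:11/23', '14:9/28', '16:9/28', '18:9/28', '20:9/28']
```

Call:
apply_moves([
  {"travel": [0,0,0],"turn": 0},
  {"travel": [0,0,0],"turn": 0},
  {"travel": [0,0,0],"turn": 0},
  {"travel": [0,0,0],"turn": 0},
  {"travel": [0,0,-20],"turn": 0},
  {"travel": [0,0,-40],"turn": 0},
  {"travel": [0,0,-40],"turn": 0},
  {"travel": [-30,-30,-30],"turn": 0},
  {"travel": [-45,-20,0],"turn": 0},
  {"travel": [-45,-20,0],"turn": 0},
  {"travel": [-45,-20,0],"turn": 0},
  {"travel": [0,0,0],"turn": 0},
], hand=0.72)

```text
time: 21.85
eef_pos: [0.5326, 0.0234, 0.1423]
orientation: [-179.8, 0.3, 83.1]
ft_force: [0.3, -0.2, -0.6]
opening: 0.0634
grasp_force: 0.0
```

```bash
python3 - <<'E'
from h import *
t=[]
a=bot.grab_frame("side");b=bot.grab_frame("scene")
cv2.imwrite("pics/sd2.png",a[:,:,::-1]);cv2.imwrite("pics/sc2.png",b[:,:,::-1])
t=[cv2.resize(a[180:400,200:400],(380,418)),cv2.resize(b[140:360,240:440],(380,418))]
cv2.imwrite("pics/v2.png",np.hstack(t)[:,:,::-1])
go(.4515,.006,.008,78)
E
```

```text
turn 5.5 then travel x -41.8 y -78.6 z 134.2 | yaw 83.5
```

View pics/v2.png

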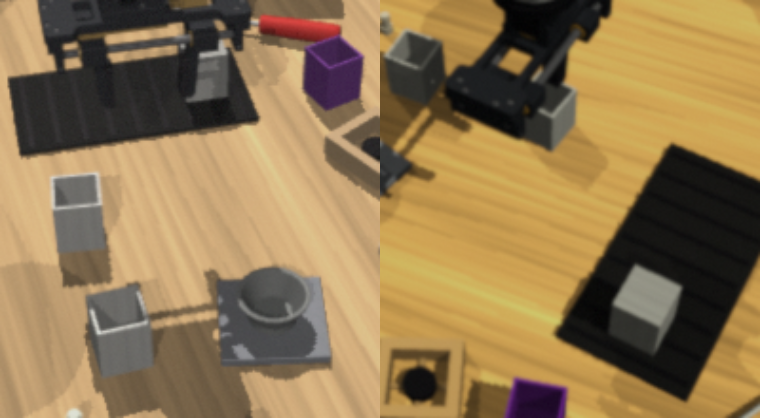

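Can C now stands upside down, flat on the mat. B and A are where they were; I'll check by blob comparison and then go for B.

```bash
cat >> h.py <<'E'
def chk(new,seed):
    for f in("pics/side0.png",new):
        print(f,blob(grey(cv2.imread(f)[:,:,::-1].copy()),seed)[1:])
E
python3 - <<'E'
from h import *
chk("pics/sd2.png",(263,354));chk("pics/sd2.png",(241,300));print(bot.sense()['eef_pos']);go(.4515,.006,.007,78)
E
```

```text
pics/side0.png (array([ 245,  330,   35,   49, 1314], dtype=int32), array([262.74885845, 353.5281583 ]))
pics/sd2.png (array([ 246,  330,   35,   49, 1307], dtype=int32), array([262.95715379, 353.94644223]))
pics/side0.png (array([ 227,  271,   28,   42, 1008], dtype=int32), array([240.5109127 , 291.34722222]))
pics/sd2.png (array([ 227,  271,   28,   42, 1010], dtype=int32), array([240.50990099, 291.34950495]))
[0.53704008 0.03057693 0.14215042]
turn 5.5 then travel x -41.8 y -78.6 z 135.2 | yaw 83.5
```

Call:
apply_moves([
  {"travel": [0,0,0],"turn": 5.5},
  {"travel": [-21,-39,0],"turn": 0},
  {"travel": [-21,-40,0],"turn": 0},
  {"travel": [0,0,0],"turn": 0},
  {"travel": [0,0,0],"turn": 0},
  {"travel": [0,0,0],"turn": 0},
], hand=1)

```text
time: 22.55
eef_pos: [0.4537, 0.0084, 0.1411]
orientation: [179.8, -0.1, 78.3]
ft_force: [0.8, -0.8, -0.9]
opening: 0.0883
grasp_force: 0.0
```

```bash
cat >> h.py <<'E'
def rim(guess,name="wrist"):
    "centre and yaw of the can mouth near guess, from its blob seen from above, on z=.06"
    c=cam(name);im=bot.grab_frame(name);u,v=proj(c,[guess])[0].astype(int)
    h=cv2.cvtColor(im,cv2.COLOR_RGB2HSV);w=70
    m=(h[...,1]<60).astype(np.uint8);m2=np.zeros_like(m);m2[max(0,v-w):v+w,max(0,u-w):u+w]=m[max(0,v-w):v+w,max(0,u-w):u+w]
    b=max(cv2.findContours(m2,0,2)[0],key=cv2.contourArea)[:,0]
    P=plane(c,b,guess[2])[:,:2]*1000;print("rim",cv2.minAreaRect(P.astype(np.float32)),"px",u,v)
E
python3 - <<'E'
from h import *
rim((.4515,.006,.06));go(.4515,.006,.007,78)
E
```

```text
rim ((452.1124267578125, 10.270898818969727), (59.71086883544922, 47.82053756713867), 78.69635009765625) px 321 246
turn 0.3 then travel x -2.6 y -1.6 z 134.0 | yaw 78.3
```

Call:
apply_moves([
  {"travel": [-2.6,-1.6,30],"turn": -0.4},
  {"travel": [0,0,35],"turn": 0},
  {"travel": [0,0,35],"turn": 0},
  {"travel": [0,0,24],"turn": 0},
  {"travel": [0,0,10],"turn": 0},
  {"travel": [0,0,0],"turn": 0},
  {"travel": [0,0,0],"turn": 0},
])

```text
time: 23.3
eef_pos: [0.4581, 0.0053, 0.0133]
orientation: [-179.2, 0.2, 78.6]
ft_force: [0.0, -0.1, 0.1]
opening: 0.0877
grasp_force: 0.0
```

Call:
apply_moves([
  {"travel": [0,0,0],"turn": 0},
  {"travel": [0,0,0],"turn": 0},
  {"travel": [0,0,0],"turn": 0},
  {"travel": [0,0,0],"turn": 0},
  {"travel": [0,0,0],"turn": 0},
  {"travel": [0,0,0],"turn": 0},
  {"travel": [0,0,0],"turn": 0},
  {"travel": [0,0,-6],"turn": 0},
  {"travel": [0,0,-6],"turn": -5.4},
  {"travel": [0,0,0],"turn": 0},
  {"travel": [0,0,0],"turn": 0},
], hand=0, newtons=4)

```text
time: 24.4
eef_pos: [0.4579, 0.0048, 0.0255]
orientation: [-179.2, 0.1, 83.9]
ft_force: [-0.4, 0.1, -1.3]
opening: 0.0477
grasp_force: 4.0
```

```bash
python3 - <<'E'
from h import *
mat();x=MC+(-.002)*MX-.1*MY;go(x[0],x[1],.020,83.7)
E
```

```text
mat x -81.6 y -199.4  tcp z 25.5 F [-0.4  0.1 -1.3]
turn 0.2 then travel x 99.3 y 79.6 z 5.5 | yaw 83.9
```

Call:
apply_moves([
  {"travel": [33,27,-5],"turn": 0},
  {"travel": [33,27,0],"turn": 0},
  {"travel": [33,26,0],"turn": 0},
  {"travel": [0,0,0],"turn": 0},
  {"travel": [0,0,8],"turn": 0},
  {"travel": [0,0,8],"turn": 0},
  {"travel": [0,0,0],"turn": 0},
  {"travel": [0,0,0],"turn": 0},
])

```text
time: 25.2
eef_pos: [0.546, 0.0936, 0.0124]
orientation: [-179.0, 0.2, 83.9]
ft_force: [-0.0, -0.6, -0.0]
opening: 0.0477
grasp_force: 4.0
```

```bash
python3 - <<'E'
from h import *
mat();canprof()
E
```

```text
mat x -3.8 y -101.5  tcp z 12.4 F [-0.  -0.6 -0. ]
uv 275 259
-6 ['-24:10/107', '-22:3/73', '-20:7/73', '-18:12/87', '-16:12/87', '-14:12/87', '-12:11/89', '-10:12/103', '-8:12/107', '-6:12/109', '-4:12/109', '-2:14/110', '0:12/109', '2:12/109', '4:12/109', '6:9/108', '8:10/107', '10:12/108', '12:28/111', '14:86/121', '16:99/124', '18:101/124', '20:99/124']
0 ['-24:3/83', '-22:4/67', '-20:10/79', '-18:14/92', '-16:12/107', '-14:12/108', '-12:10/107', '-10:12/109', '-8:12/109', '-6:12/109', '-4:12/109', '-2:14/110', '0:12/109', '2:9/108', '4:9/108', '6:9/108', '8:7/107', '10:12/108', '12:52/112', '14:97/123', '16:99/121', '18:97/118', '20:99/118']
6 ['-24:4/65', '-22:7/72', '-20:9/85', '-18:11/93', '-16:12/107', '-14:12/107', '-12:12/108', '-10:9/110', '-8:12/110', '-6:14/111', '-4:14/111', '-2:12/110', '0:14/110', '2:12/109', '4:12/109', '6:9/108', '8:12/109', '10:21/110', '12:80/118', '14:99/118', '16:99/118', '18:98/117', '20:100/120']
```

Call:
apply_moves([
  {"travel": [4,0,-1.5],"turn": 0},
  {"travel": [5.5,0,0],"turn": 0},
  {"travel": [3.7,0,-2.2],"turn": 0},
  {"travel": [4,0,-2.3],"turn": 0},
  {"travel": [4.4,0,-1.5],"turn": 0},
  {"travel": [4.4,0,-1.5],"turn": 0},
  {"travel": [4.7,0,-0.3],"turn": 0},
  {"travel": [4.7,0,-0.2],"turn": 0},
  {"travel": [4.6,0,0.9],"turn": 0},
  {"travel": [4.6,0,1],"turn": 0},
  {"travel": [4.2,0,2],"turn": 0},
  {"travel": [4.2,0,2],"turn": 0},
])

```text
time: 26.45
eef_pos: [0.5529, 0.1482, 0.0163]
orientation: [-179.1, 0.1, 84.0]
ft_force: [-0.4, -2.0, -0.2]
opening: 0.0481
grasp_force: 4.0
```

Call:
apply_moves([
  {"travel": [3.5,0,3],"turn": 0},
  {"travel": [3.5,0,3],"turn": 0},
  {"travel": [0,0,1],"turn": 0},
  {"travel": [0,0,0],"turn": 0},
])

```text
time: 26.85
eef_pos: [0.5533, 0.1557, 0.0092]
orientation: [-179.1, 0.0, 84.0]
ft_force: [-0.1, 0.2, -0.2]
opening: 0.0478
grasp_force: 4.0
```

```bash
python3 - <<'E'
from h import *
mat();canprof()
E
```

```text
mat x -3.5 y -39.0  tcp z 9.2 F [-0.1  0.2 -0.2]
uv 270 241
-6 ['-24:9/115', '-22:7/74', '-20:7/75', '-18:13/158', '-16:14/200', '-14:13/177', '-12:13/118', '-10:11/115', '-8:11/115', '-6:11/115', '-4:13/116', '-2:12/105', '0:11/95', '2:11/95', '4:11/95', '6:11/95', '8:11/95', '10:11/94', '12:39/84', '14:98/109', '16:99/119', '18:99/121', '20:101/137']
0 ['-24:8/93', '-22:4/63', '-20:9/85', '-18:12/170', '-16:13/196', '-14:12/147', '-12:11/115', '-10:11/114', '-8:9/114', '-6:11/115', '-4:11/114', '-2:13/99', '0:13/95', '2:11/95', '4:8/95', '6:8/95', '8:11/96', '10:11/91', '12:72/89', '14:99/118', '16:99/121', '18:98/122', '20:98/122']
6 ['-24:4/69', '-22:4/72', '-20:12/127', '-18:12/195', '-16:12/188', '-14:12/131', '-12:11/117', '-10:11/116', '-8:13/116', '-6:13/115', '-4:12/108', '-2:11/95', '0:11/94', '2:11/95', '4:8/95', '6:11/96', '8:11/96', '10:31/91', '12:96/109', '14:101/119', '16:101/119', '18:99/118', '20:99/116']
```

Call:
apply_moves([
  {"travel": [0,0,-10],"turn": 0},
  {"travel": [-27,0,0],"turn": 0},
  {"travel": [-27,0,0],"turn": 0},
  {"travel": [-27,0,0],"turn": 0},
  {"travel": [0,0,0],"turn": 0},
  {"travel": [0,0,8],"turn": 0},
  {"travel": [0,0,7],"turn": 0},
  {"travel": [0,0,0],"turn": 0},
  {"travel": [0,0,0],"turn": 0},
])

```text
time: 27.8
eef_pos: [0.5444, 0.0753, 0.0041]
orientation: [-179.0, 0.1, 84.1]
ft_force: [0.3, 0.4, -0.3]
opening: 0.0476
grasp_force: 4.0
```

Call:
apply_moves([
  {"travel": [0,0,0],"turn": 0},
  {"travel": [0,0,0],"turn": 0},
  {"travel": [0,0,0],"turn": 0},
  {"travel": [0,0,0],"turn": 0},
  {"travel": [0,0,-1],"turn": 0},
  {"travel": [0,0,0],"turn": 0},
  {"travel": [0,0,0],"turn": 0},
], hand=0.7)

```text
time: 28.5
eef_pos: [0.5448, 0.074, 0.0056]
orientation: [-179.1, 0.1, 84.0]
ft_force: [0.1, 0.9, -0.4]
opening: 0.0618
grasp_force: 0.0
```

```bash
python3 - <<'E'
from h import *
mat();canprof()
E
```

```text
mat x -2.9 y -121.0  tcp z 5.6 F [ 0.1  0.9 -0.4]
uv 277 267
-6 ['-24:12/143', '-22:6/84', '-20:6/90', '-18:13/178', '-16:12/209', '-14:12/145', '-12:14/130', '-10:13/202', '-8:12/185', '-6:9/109', '-4:10/107', '-2:9/108', '0:9/108', '2:12/109', '4:12/109', '6:12/109', '8:12/110', '10:12/110', '12:16/110', '14:66/120', '16:98/125', '18:99/124', '20:101/139']
0 ['-24:10/123', '-22:3/73', '-20:10/124', '-18:13/191', '-16:13/181', '-14:9/112', '-12:11/180', '-10:13/204', '-8:12/133', '-6:10/105', '-4:9/108', '-2:9/108', '0:12/109', '2:12/109', '4:12/109', '6:14/110', '8:14/110', '10:12/109', '12:34/113', '14:91/121', '16:98/120', '18:99/118', '20:99/118']
6 ['-24:9/84', '-22:3/75', '-20:11/164', '-18:13/200', '-16:12/144', '-14:11/119', '-12:13/194', '-10:13/175', '-8:12/109', '-6:10/107', '-4:12/109', '-2:12/109', '0:12/109', '2:12/109', '4:9/108', '6:12/109', '8:12/109', '10:14/109', '12:67/114', '14:98/117', '16:101/119', '18:99/121', '20:100/123']
```

B now lies flat too. I'll grip it and repeat the second quarter.

Call:
apply_moves([
  {"travel": [0,0,0],"turn": 0},
  {"travel": [0,0,0],"turn": 0},
  {"travel": [0,0,0],"turn": 0},
  {"travel": [0,0,0],"turn": 0},
  {"travel": [0,0,-1],"turn": 0},
  {"travel": [6,0,0],"turn": 0},
  {"travel": [7,0,0],"turn": 0},
  {"travel": [6,0,0],"turn": 0},
  {"travel": [4,0,0],"turn": 0},
  {"travel": [3,0,0],"turn": 0},
  {"travel": [0,0,0],"turn": 0},
], hand=0)

```text
time: 29.65
eef_pos: [0.5471, 0.0984, 0.0066]
orientation: [-179.1, 0.2, 83.9]
ft_force: [0.0, -3.7, 1.6]
opening: 0.0478
grasp_force: 4.0
```

Call:
apply_moves([
  {"travel": [1.5,0,0],"turn": 0},
  {"travel": [2.5,0,-2.2],"turn": 0},
  {"travel": [3,0,-3.2],"turn": 0},
  {"travel": [3.6,0,-2.5],"turn": 0},
  {"travel": [3.7,0,-2.5],"turn": 0},
  {"travel": [4.3,0,-1.5],"turn": 0},
  {"travel": [4.3,0,-1.4],"turn": 0},
  {"travel": [4.5,0,-0.2],"turn": 0},
  {"travel": [4.5,0,-0.2],"turn": 0},
  {"travel": [4.5,0,0.6],"turn": 0},
  {"travel": [4.5,0,1],"turn": 0},
  {"travel": [4,0,1.8],"turn": 0},
])

```text
time: 30.85
eef_pos: [0.5526, 0.1453, 0.0167]
orientation: [-179.1, 0.1, 84.0]
ft_force: [-0.4, -1.4, 1.1]
opening: 0.0481
grasp_force: 4.0
```

```bash
python3 - <<'E'
from h import *
mat();canprof()
E
```

```text
mat x -3.0 y -49.3  tcp z 16.7 F [-0.4 -1.4  1.1]
uv 271 241
-6 ['-24:0/50', '-22:4/70', '-20:10/102', '-18:13/154', '-16:12/127', '-14:11/120', '-12:11/120', '-10:13/120', '-8:13/121', '-6:11/120', '-4:13/119', '-2:11/97', '0:12/88', '2:12/88', '4:9/87', '6:12/87', '8:12/87', '10:12/87', '12:44/86', '14:99/113', '16:98/117', '18:101/119', '20:101/121']
0 ['-24:5/55', '-22:0/70', '-20:12/127', '-18:10/127', '-16:11/118', '-14:13/120', '-12:13/120', '-10:13/120', '-8:13/121', '-6:11/121', '-4:11/113', '-2:14/90', '0:12/87', '2:9/87', '4:9/87', '6:9/88', '8:12/88', '10:15/87', '12:75/95', '14:99/116', '16:101/119', '18:99/121', '20:100/123']
6 ['-24:4/65', '-22:8/91', '-20:12/153', '-18:11/134', '-16:13/122', '-14:10/122', '-12:10/122', '-10:13/122', '-8:11/121', '-6:13/121', '-4:12/103', '-2:9/88', '0:9/87', '2:12/88', '4:9/87', '6:9/88', '8:11/89', '10:27/85', '12:96/109', '14:102/120', '16:101/119', '18:101/119', '20:100/117']
```

Call:
apply_moves([
  {"travel": [0,0,-14],"turn": 0},
  {"travel": [25,0,0],"turn": 0},
  {"travel": [25,0,0],"turn": 0},
  {"travel": [0,0,0],"turn": 0},
  {"travel": [0,0,6],"turn": 0},
  {"travel": [0,0,4],"turn": 0},
  {"travel": [0,0,2],"turn": 0},
  {"travel": [0,0,2],"turn": 0},
  {"travel": [0,0,2],"turn": 0},
  {"travel": [0,0,2],"turn": 0},
  {"travel": [0,0,0],"turn": 0},
])

```text
time: 32.0
eef_pos: [0.5575, 0.1949, 0.0126]
orientation: [-179.1, 0.1, 84.0]
ft_force: [-0.4, 1.1, 2.9]
opening: 0.048
grasp_force: 4.0
```

```bash
python3 - <<'E'
from h import *
mat();canprof()
E
```

```text
mat x -3.6 y 0.5  tcp z 12.6 F [-0.4  1.1  2.9]
uv 266 229
-6 ['-24:14/75', '-22:7/75', '-20:12/144', '-18:11/121', '-16:11/112', '-14:11/113', '-12:11/113', '-10:9/111', '-8:10/100', '-6:13/98', '-4:10/98', '-2:13/98', '0:13/99', '2:13/99', '4:13/99', '6:10/98', '8:13/98', '10:8/68', '12:9/29', '14:0/23', '16:19/27', '18:20/38', '20:12/41']
0 ['-24:3/73', '-22:11/97', '-20:13/160', '-18:13/119', '-16:14/113', '-14:11/113', '-12:9/113', '-10:12/108', '-8:10/98', '-6:10/98', '-4:11/97', '-2:13/99', '0:10/98', '2:11/97', '4:10/98', '6:10/98', '8:11/94', '10:10/49', '12:18/28', '14:0/26', '16:0/27', '18:9/27', '20:0/28']
6 ['-24:0/73', '-22:11/121', '-20:12/132', '-18:11/115', '-16:11/114', '-14:11/114', '-12:11/113', '-10:12/103', '-8:10/98', '-6:10/98', '-4:13/99', '-2:13/99', '0:10/98', '2:10/98', '4:10/99', '6:10/99', '8:9/81', '10:18/29', '12:22/23', '14:12/22', '16:21/24', '18:10/25', '20:9/27']
```

Call:
apply_moves([
  {"travel": [0,0,0],"turn": 0},
  {"travel": [0,0,0],"turn": 0},
  {"travel": [0,0,0],"turn": 0},
  {"travel": [0,0,0],"turn": 0},
  {"travel": [0,0,-20],"turn": 0},
  {"travel": [0,0,-40],"turn": 0},
  {"travel": [0,0,-40],"turn": 0},
  {"travel": [0,0,-30],"turn": -3},
], hand=0.7)

```text
time: 32.85
eef_pos: [0.5602, 0.1942, 0.1448]
orientation: [-179.2, 0.0, 87.0]
ft_force: [1.4, 0.2, -0.5]
opening: 0.0618
grasp_force: 0.0
```

Call:
apply_moves([
  {"travel": [-44.5,-11.3,0],"turn": 0},
  {"travel": [-44.5,-11.3,0],"turn": 0},
  {"travel": [-44.5,-11.3,0],"turn": 0},
  {"travel": [-44.5,-11.3,0],"turn": 0},
  {"travel": [-44.5,-11.3,0],"turn": 0},
  {"travel": [-44.5,-11.3,0],"turn": 0},
  {"travel": [-44.5,-11.3,0],"turn": 0},
  {"travel": [-44.5,-11.3,0],"turn": 0},
  {"travel": [0,0,0],"turn": 0},
  {"travel": [0,0,0],"turn": 0},
  {"travel": [0,0,0],"turn": 0},
], hand=1)

```text
time: 33.95
eef_pos: [0.4512, -0.155, 0.1444]
orientation: [-179.1, -0.0, 87.1]
ft_force: [0.9, 0.8, -0.1]
opening: 0.0882
grasp_force: 0.0
```

```bash
python3 - <<'E'
from h import *
rim((.449,-.156,.06));go(.449,-.156,.007,87)
a=bot.grab_frame("side")
g=grey(a)
# inverted cans on mat: blob bboxes in side view
for P in((.643,.186,.05),(.557,.195,.05)):
    u,v=proj(cam("side"),[P])[0].astype(int);print((u,v),blob(g,(u,v))[1:])
cv2.imwrite("pics/sd3.png",a[:,:,::-1]); w=bot.grab_frame("wrist");cv2.imwrite("pics/w3.png",w[:,:,::-1])
E
```

```text
rim ((447.9424743652344, -151.1913299560547), (58.59919738769531, 47.82633590698242), 87.58262634277344) px 323 242
turn 0.2 then travel x -1.5 y -2.3 z 137.3 | yaw 87.2
(np.int64(305), np.int64(209)) (array([ 275,  196,   49,   64, 1448], dtype=int32), array([306.0269337 , 227.31077348]))
(np.int64(265), np.int64(215)) (array([235, 226,  42,  10, 177], dtype=int32), array([255.36158192, 231.37853107]))
```

Call:
apply_moves([
  {"travel": [-1.5,-2.3,30],"turn": -0.3},
  {"travel": [0,0,35],"turn": 0},
  {"travel": [0,0,35],"turn": 0},
  {"travel": [0,0,25],"turn": 0},
  {"travel": [0,0,9],"turn": 0},
  {"travel": [0,0,0],"turn": 0},
  {"travel": [0,0,0],"turn": 0},
])

```text
time: 34.8
eef_pos: [0.4468, -0.1576, 0.0112]
orientation: [-179.1, 0.1, 87.3]
ft_force: [0.0, 0.1, 0.7]
opening: 0.0883
grasp_force: 0.0
```

Call:
apply_moves([
  {"travel": [0,0,0],"turn": 0},
  {"travel": [0,0,0],"turn": 0},
  {"travel": [0,0,0],"turn": 0},
  {"travel": [0,0,0],"turn": 0},
  {"travel": [0,0,0],"turn": 0},
  {"travel": [0,0,0],"turn": 0},
  {"travel": [0,0,0],"turn": 0},
  {"travel": [0,0,-8],"turn": 0},
  {"travel": [0,0,-10],"turn": 3.5},
  {"travel": [0,0,0],"turn": 0},
  {"travel": [0,0,0],"turn": 0},
], hand=0, newtons=4)

```text
time: 35.9
eef_pos: [0.4465, -0.1578, 0.0286]
orientation: [-179.1, 0.1, 83.9]
ft_force: [0.4, 1.3, -1.0]
opening: 0.0481
grasp_force: 4.0
```

```bash
python3 - <<'E'
from h import *
mat();x=MC+(-.088)*MX-.1*MY;go(x[0],x[1],.020,83.8)
E
```

```text
mat x -75.2 y -362.3  tcp z 28.6 F [ 0.4  1.3 -1. ]
turn 0.1 then travel x 262.3 y -12.3 z 8.6 | yaw 83.9
```

Call:
apply_moves([
  {"travel": [40,3,0],"turn": 0},
  {"travel": [45,3,0],"turn": 0},
  {"travel": [45,3,0],"turn": 0},
  {"travel": [45,2,0],"turn": 0},
  {"travel": [45,2,0],"turn": 0},
  {"travel": [42,2,0],"turn": 0},
  {"travel": [0,0,0],"turn": 0},
  {"travel": [0,0,8],"turn": 0},
  {"travel": [0,0,8],"turn": 0},
  {"travel": [0,0,0],"turn": 0},
  {"travel": [0,0,0],"turn": 0},
])

```text
time: 37.0
eef_pos: [0.489, 0.0992, 0.0113]
orientation: [-179.0, 0.2, 83.6]
ft_force: [-0.4, -0.7, -0.6]
opening: 0.0479
grasp_force: 4.0
```

```bash
python3 - <<'E'
from h import *
mat();canprof()
E
```

```text
mat x -61.1 y -102.1  tcp z 11.3 F [-0.4 -0.7 -0.6]
uv 247 263
-6 ['-24:11/96', '-22:0/64', '-20:8/68', '-18:12/84', '-16:9/84', '-14:12/85', '-12:11/90', '-10:10/104', '-8:10/107', '-6:10/106', '-4:10/106', '-2:12/106', '0:12/106', '2:10/106', '4:12/106', '6:12/105', '8:12/106', '10:10/106', '12:39/111', '14:96/119', '16:102/118', '18:99/118', '20:101/119']
0 ['-24:3/77', '-22:7/70', '-20:4/71', '-18:12/84', '-16:10/100', '-14:12/106', '-12:12/105', '-10:12/107', '-8:12/108', '-6:12/107', '-4:12/108', '-2:12/107', '0:12/107', '2:10/106', '4:10/105', '6:10/106', '8:10/106', '10:14/107', '12:65/113', '14:98/117', '16:97/116', '18:99/116', '20:100/117']
6 ['-24:0/73', '-22:4/68', '-20:13/79', '-18:9/88', '-16:12/104', '-14:12/106', '-12:12/107', '-10:12/109', '-8:10/107', '-6:9/108', '-4:12/108', '-2:14/109', '0:12/108', '2:12/108', '4:12/108', '6:14/108', '8:12/107', '10:28/108', '12:87/112', '14:100/115', '16:99/116', '18:102/118', '20:99/118']
```

Call:
apply_moves([
  {"travel": [5,0,-1],"turn": 0},
  {"travel": [5.5,0,0],"turn": 0},
  {"travel": [3.5,0,-2.3],"turn": 0},
  {"travel": [3.8,0,-2.4],"turn": 0},
  {"travel": [4.2,0,-1.6],"turn": 0},
  {"travel": [4.2,0,-1.5],"turn": 0},
  {"travel": [4.5,0,-0.4],"turn": 0},
  {"travel": [4.5,0,-0.4],"turn": 0},
  {"travel": [4.5,0,0.7],"turn": 0},
  {"travel": [4.5,0,0.8],"turn": 0},
  {"travel": [4,0,2],"turn": 0},
  {"travel": [4,0,2],"turn": 0},
])

```text
time: 38.25
eef_pos: [0.4953, 0.1535, 0.0156]
orientation: [-179.1, 0.1, 83.8]
ft_force: [-0.2, -3.2, 0.8]
opening: 0.0479
grasp_force: 4.0
```

Call:
apply_moves([
  {"travel": [3,0,3],"turn": 0},
  {"travel": [3,0,3],"turn": 0},
  {"travel": [0,0,1],"turn": 0},
  {"travel": [0,0,0],"turn": 0},
])

```text
time: 38.65
eef_pos: [0.4956, 0.1597, 0.0085]
orientation: [-179.1, 0.0, 83.8]
ft_force: [0.1, -0.3, -1.0]
opening: 0.048
grasp_force: 4.0
```

```bash
python3 - <<'E'
from h import *
mat();canprof()
E
```

```text
mat x -61.3 y -41.3  tcp z 8.5 F [ 0.1 -0.3 -1. ]
uv 243 246
-6 ['-24:8/124', '-22:3/74', '-20:7/76', '-18:14/150', '-16:12/206', '-14:12/184', '-12:13/117', '-10:14/112', '-8:11/112', '-6:11/112', '-4:10/107', '-2:13/96', '0:11/95', '2:11/95', '4:11/95', '6:13/96', '8:11/95', '10:14/93', '12:76/97', '14:100/120', '16:100/122', '18:100/122', '20:100/128']
0 ['-24:5/94', '-22:4/69', '-20:9/84', '-18:12/173', '-16:13/203', '-14:12/175', '-12:11/115', '-10:9/111', '-8:11/112', '-6:11/111', '-4:10/101', '-2:11/94', '0:13/95', '2:13/96', '4:8/95', '6:11/96', '8:11/96', '10:26/89', '12:94/106', '14:101/116', '16:99/116', '18:98/114', '20:100/115']
6 ['-24:4/69', '-22:7/69', '-20:13/120', '-18:11/200', '-16:13/194', '-14:10/130', '-12:9/113', '-10:9/113', '-8:11/114', '-6:12/110', '-4:10/98', '-2:13/97', '0:13/97', '2:11/97', '4:13/97', '6:11/96', '8:13/96', '10:63/93', '12:99/113', '14:99/113', '16:97/113', '18:98/115', '20:99/116']
```

Same state as the earlier cans. I'll back off, release and regrip.

Call:
apply_moves([
  {"travel": [0,0,-10],"turn": 0},
  {"travel": [-27,0,0],"turn": 0},
  {"travel": [-27,0,0],"turn": 0},
  {"travel": [-26,0,0],"turn": 0},
  {"travel": [0,0,0],"turn": 0},
  {"travel": [0,0,8],"turn": 0},
  {"travel": [0,0,6],"turn": 0},
  {"travel": [0,0,0],"turn": 0},
  {"travel": [0,0,0],"turn": 0},
])

```text
time: 39.6
eef_pos: [0.4867, 0.0803, 0.0045]
orientation: [-179.0, 0.1, 83.9]
ft_force: [-1.2, -0.7, -0.8]
opening: 0.0478
grasp_force: 4.0
```

Call:
apply_moves([
  {"travel": [0,0,0],"turn": 0},
  {"travel": [0,0,0],"turn": 0},
  {"travel": [0,0,0],"turn": 0},
  {"travel": [0,0,0],"turn": 0},
  {"travel": [0,0,-1],"turn": 0},
  {"travel": [0,0,0],"turn": 0},
  {"travel": [0,0,0],"turn": 0},
], hand=0.7)

```text
time: 40.3
eef_pos: [0.487, 0.0793, 0.006]
orientation: [-179.1, 0.1, 83.8]
ft_force: [0.2, 0.3, -0.6]
opening: 0.0618
grasp_force: 0.0
```

```bash
python3 - <<'E'
from h import *
mat();canprof()
E
```

```text
mat x -60.9 y -122.2  tcp z 6.0 F [ 0.2  0.3 -0.6]
uv 249 272
-6 ['-24:10/132', '-22:4/67', '-20:11/118', '-18:12/195', '-16:14/207', '-14:12/133', '-12:13/142', '-10:12/209', '-8:13/160', '-6:10/105', '-4:12/105', '-2:12/106', '0:12/106', '2:10/106', '4:12/107', '6:12/107', '8:12/107', '10:12/107', '12:35/110', '14:92/117', '16:102/118', '18:101/119', '20:100/120']
0 ['-24:5/94', '-22:3/75', '-20:11/157', '-18:14/200', '-16:12/152', '-14:9/109', '-12:14/185', '-10:14/186', '-8:11/111', '-6:12/105', '-4:10/106', '-2:10/106', '0:10/106', '2:12/107', '4:14/108', '6:12/107', '8:12/107', '10:17/108', '12:61/112', '14:97/116', '16:98/117', '18:99/116', '20:99/116']
6 ['-24:3/75', '-22:10/102', '-20:11/181', '-18:13/202', '-16:11/136', '-14:13/139', '-12:12/209', '-10:13/175', '-8:12/109', '-6:12/108', '-4:9/108', '-2:12/108', '0:12/108', '2:12/109', '4:10/107', '6:12/108', '8:12/108', '10:30/110', '12:89/115', '14:100/117', '16:101/119', '18:102/120', '20:101/121']
```

Call:
apply_moves([
  {"travel": [0,0,0.4],"turn": 0},
  {"travel": [0,0,0],"turn": 0},
  {"travel": [0,0,0],"turn": 0},
  {"travel": [0,0,0],"turn": 0},
  {"travel": [0,0,-1],"turn": 0},
  {"travel": [6,0,0],"turn": 0},
  {"travel": [7,0,0],"turn": 0},
  {"travel": [6,0,0],"turn": 0},
  {"travel": [4,0,0],"turn": 0},
  {"travel": [2.5,0,0],"turn": 0},
  {"travel": [0,0,0],"turn": 0},
], hand=0)

```text
time: 41.45
eef_pos: [0.4895, 0.1033, 0.0065]
orientation: [-179.1, 0.2, 83.7]
ft_force: [-1.5, -4.3, 0.4]
opening: 0.0483
grasp_force: 4.0
```

Call:
apply_moves([
  {"travel": [1.5,0,0],"turn": 0},
  {"travel": [2.5,0,-2.2],"turn": 0},
  {"travel": [3,0,-3.2],"turn": 0},
  {"travel": [3.6,0,-2.5],"turn": 0},
  {"travel": [3.7,0,-2.5],"turn": 0},
  {"travel": [4.3,0,-1.5],"turn": 0},
  {"travel": [4.3,0,-1.4],"turn": 0},
  {"travel": [4.5,0,-0.2],"turn": 0},
  {"travel": [4.5,0,-0.2],"turn": 0},
  {"travel": [4.5,0,0.6],"turn": 0},
  {"travel": [4.5,0,1],"turn": 0},
  {"travel": [4,0,1.8],"turn": 0},
])

```text
time: 42.65
eef_pos: [0.4949, 0.15, 0.0166]
orientation: [-179.1, 0.1, 83.8]
ft_force: [0.2, -2.4, 1.1]
opening: 0.0479
grasp_force: 4.0
```

```bash
python3 - <<'E'
from h import *
mat();canprof()
E
```

```text
mat x -60.9 y -51.0  tcp z 16.6 F [ 0.2 -2.4  1.1]
uv 243 246
-6 ['-24:5/55', '-22:0/71', '-20:10/125', '-18:13/157', '-16:12/125', '-14:13/118', '-12:11/118', '-10:11/118', '-8:13/118', '-6:13/119', '-4:11/115', '-2:11/93', '0:12/86', '2:12/86', '4:9/85', '6:9/86', '8:9/86', '10:12/86', '12:66/100', '14:99/121', '16:100/122', '18:100/122', '20:101/121']
0 ['-24:4/69', '-22:6/81', '-20:11/138', '-18:12/131', '-16:11/118', '-14:11/118', '-12:13/119', '-10:11/118', '-8:11/118', '-6:11/118', '-4:14/108', '-2:12/87', '0:9/85', '2:9/85', '4:12/86', '6:9/86', '8:12/87', '10:26/89', '12:90/110', '14:99/116', '16:99/116', '18:100/115', '20:101/114']
6 ['-24:4/72', '-22:8/102', '-20:11/160', '-18:11/135', '-16:11/120', '-14:11/120', '-12:13/120', '-10:11/120', '-8:11/120', '-6:11/119', '-4:11/97', '-2:12/87', '0:9/86', '2:9/86', '4:12/87', '6:9/87', '8:12/87', '10:48/96', '12:97/113', '14:99/113', '16:99/113', '18:98/114', '20:98/114']
```

Call:
apply_moves([
  {"travel": [0,0,-14],"turn": 0},
  {"travel": [0,-27,0],"turn": 0},
  {"travel": [26,0,0],"turn": 0},
  {"travel": [25,0,0],"turn": 0},
  {"travel": [0,0,0],"turn": 0},
  {"travel": [0,0,6],"turn": 0},
  {"travel": [0,0,4],"turn": 0},
  {"travel": [0,0,2],"turn": 0},
  {"travel": [0,0,2],"turn": 0},
  {"travel": [0,0,2],"turn": 0},
  {"travel": [0,0,2],"turn": 0},
  {"travel": [0,0,0],"turn": 0},
])

```text
time: 43.9
eef_pos: [0.4733, 0.2035, 0.013]
orientation: [-179.1, 0.1, 83.8]
ft_force: [-0.9, 2.0, 1.7]
opening: 0.0481
grasp_force: 4.0
```

```bash
python3 - <<'E'
from h import *
mat();canprof()
E
```

```text
mat x -88.2 y -0.2  tcp z 13.0 F [-0.9  2.   1.7]
uv 228 234
-6 ['-24:20/88', '-22:3/73', '-20:11/143', '-18:12/148', '-16:11/114', '-14:14/112', '-12:11/111', '-10:9/110', '-8:13/101', '-6:11/96', '-4:11/95', '-2:11/96', '0:8/95', '2:11/96', '4:11/96', '6:13/96', '8:13/97', '10:12/82', '12:15/34', '14:9/28', '16:18/28', '18:18/28', '20:8/31']
0 ['-24:7/77', '-22:6/89', '-20:12/167', '-18:13/141', '-16:12/110', '-14:9/109', '-12:14/111', '-10:12/107', '-8:13/97', '-6:13/96', '-4:11/95', '-2:8/95', '0:8/96', '2:11/96', '4:11/96', '6:11/96', '8:11/95', '10:9/55', '12:20/25', '14:32/24', '16:11/24', '18:31/25', '20:20/26']
6 ['-24:4/69', '-22:9/114', '-20:12/166', '-18:13/117', '-16:11/111', '-14:9/111', '-12:11/112', '-10:10/105', '-8:8/97', '-6:8/97', '-4:10/98', '-2:10/98', '0:10/98', '2:8/98', '4:10/99', '6:10/99', '8:11/89', '10:6/40', '12:0/26', '14:9/28', '16:0/27', '18:18/29', '20:19/27']
```

Call:
apply_moves([
  {"travel": [0,0,0],"turn": 0},
  {"travel": [0,0,0],"turn": 0},
  {"travel": [0,0,0],"turn": 0},
  {"travel": [0,0,0],"turn": 0},
  {"travel": [0,0,-20],"turn": 0},
  {"travel": [0,0,-40],"turn": 0},
  {"travel": [0,0,-40],"turn": 0},
  {"travel": [0,0,-40],"turn": 0},
  {"travel": [0,0,-20],"turn": 0},
], hand=0.7)

```text
time: 44.85
eef_pos: [0.4772, 0.203, 0.176]
orientation: [-179.3, 0.0, 83.8]
ft_force: [0.7, 0.1, 0.4]
opening: 0.0616
grasp_force: 0.0
```

Call:
apply_moves([
  {"travel": [-48,7.7,0],"turn": 0},
  {"travel": [-48,7.7,0],"turn": 0},
  {"travel": [-48,7.7,0],"turn": 0},
  {"travel": [-48,7.7,0],"turn": 0},
  {"travel": [-48,7.7,0],"turn": 0},
  {"travel": [-48,7.7,0],"turn": 0},
  {"travel": [-48,7.7,0],"turn": 0},
  {"travel": [-48,7.7,0],"turn": 0},
  {"travel": [-48,7.7,0],"turn": 0},
  {"travel": [-48,7.7,0],"turn": 0},
  {"travel": [-48,7.7,0],"turn": 0},
  {"travel": [0,0,0],"turn": 0},
])

```text
time: 46.05
eef_pos: [0.5007, -0.3408, 0.1732]
orientation: [-179.2, 0.6, 83.2]
ft_force: [-1.0, 0.7, -0.6]
opening: 0.0619
grasp_force: 0.0
```

```bash
python3 - <<'E'
from h import *
print(bot.sense()['eef_pos'])
a=bot.grab_frame("side");b=bot.grab_frame("scene");c=cam("wrist");w=bot.grab_frame("wrist")
for n,i in(("sd4",a),("sc4",b),("w4",w)):cv2.imwrite(f"pics/{n}.png",i[:,:,::-1])
P=cv2.resize(a[170:300,190:350],(392,318));Q=cv2.resize(b[200:360,310:470],(392,392));P=np.vstack([P,np.zeros((74,392,3),np.uint8)])
W=cv2.resize(w,(784,588))[:,:]
# one picture: top row mat views, below wrist view shrunk
cv2.imwrite("pics/v4.png",np.vstack([np.hstack([P,Q])[:300],cv2.resize(w,(400,300)) if 0 else np.hstack([cv2.resize(w,(400,300)),np.zeros((300,384,3),np.uint8)])])[:,:,::-1])
print(proj(c,[(.5,-.333,.073),(.5,-.333,.037)]))
E
```

```text
[ 0.50066964 -0.34081368  0.17322321]
[[324.47379701 234.43977314]
 [325.38137443 220.23350274]]
```

View pics/v4.png

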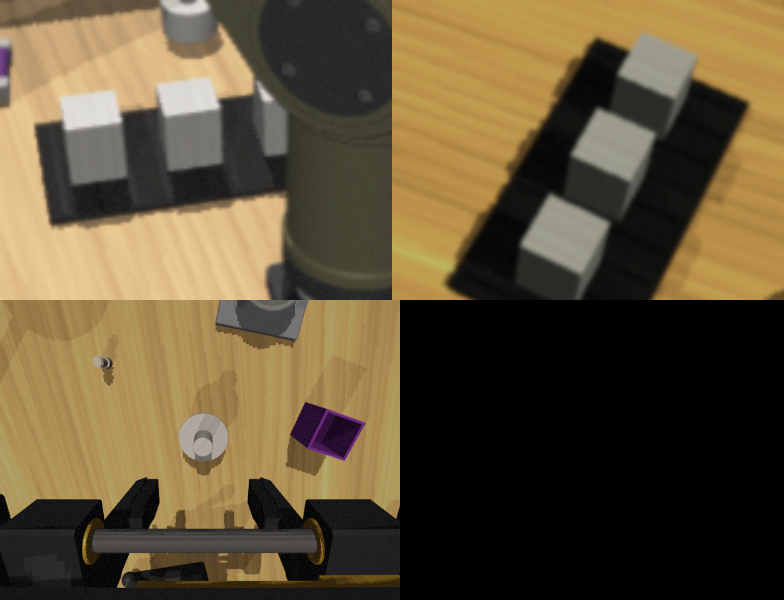

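All three cans stand upside down on the mat. In the wrist view the cone's flange is at about (326,221) and its stem at (325,237). I'll fit the cone now and hover over the cup to measure it.

```bash
cat >> h.py <<'E'
def fit(P):
    P=P*1000;A=np.c_[2*P,np.ones(len(P))];s=np.linalg.lstsq(A,(P**2).sum(1),rcond=None)[0]
    r=np.sqrt(s[2]+s[0]**2+s[1]**2);return s[:2].round(1),r.round(1),np.abs(np.hypot(*(P-s[:2]).T)-r).max().round(1)
E
python3 - <<'E'
from h import *
c=cam("wrist");w=bot.grab_frame("wrist")
m,st,ce=blob(grey(w),(326,222));m=cv2.morphologyEx(m,cv2.MORPH_OPEN,np.ones((5,5)))
k=max(cv2.findContours(m,0,2)[0],key=cv2.contourArea)[:,0];print(st)
for z in(.037,.035):print(z,fit(plane(c,k,z)[:,:2]))
go(.59,-.17,.175)
E
```

```text
[ 286  184   79   77 4709]
0.037 (array([ 499.7, -333.2]), np.float64(30.2), np.float64(0.7))
0.035 (array([ 499.6, -333.8]), np.float64(30.5), np.float64(0.8))
turn 0.0 then travel x 167.7 y 69.4 z -2.8 | yaw 83.9
```

Call:
apply_moves([
  {"travel": [42,17,0],"turn": 0},
  {"travel": [42,17,0],"turn": 0},
  {"travel": [42,17,0],"turn": 0},
  {"travel": [42,17,0],"turn": 0},
  {"travel": [0,0,0],"turn": 0},
  {"travel": [0,0,0],"turn": 0},
])

```text
time: 46.85
eef_pos: [0.5892, -0.1678, 0.1709]
orientation: [-179.0, 0.0, 84.1]
ft_force: [0.5, -0.9, 0.5]
opening: 0.0614
grasp_force: 0.0
```

```bash
python3 - <<'E'
from h import *
c=cam("wrist");w=bot.grab_frame("wrist");print(bot.sense()['eef_pos'])
cv2.imwrite("pics/w5.png",w[:,:,::-1])
g=cv2.GaussianBlur(cv2.cvtColor(w,cv2.COLOR_RGB2GRAY),(3,3),0)
u,v=proj(c,[(.59,-.17,.042)])[0];print("proj",u,v)
o=np.array([u,v])
# plate: grey blob
m,st,ce=blob(grey(w),(int(u),int(v)),30);print(st,ce)
k=max(cv2.findContours(m,0,2)[0],key=cv2.contourArea)[:,0]
k=k[(k[:,1]<300)]
print("plate",cv2.minAreaRect((plane(c,k,.01)[:,:2]*1000).astype(np.float32)))
e=cv2.HoughCircles(g,cv2.HOUGH_GRADIENT,1,20,param1=80,param2=18,minRadius=25,maxRadius=70)
if e is not None:
    for x,y,r in e[0][:8]:
        if np.hypot(x-u,y-v)<50:
            E=plane(c,[(x,y),(x+r,y)],.042);print((x,y,r),E[0].round(4),"R",np.linalg.norm(E[1]-E[0]).round(4))
x0,y0=int(u)-75,int(v)-75
cv2.imwrite("pics/cupcrop.png",cv2.resize(w[max(0,y0):y0+150,x0:x0+150],None,fx=4,fy=4,interpolation=2)[:,:,::-1]);print("crop origin",x0,y0)
E
```

```text
[ 0.58834801 -0.17027436  0.17120374]
proj 329.34385934225907 224.40872859756607
[  264   144   138   134 12621] [330.40725775 210.74589969]
plate ((590.269287109375, -170.03269958496094), (99.20960998535156, 98.72206115722656), 72.99854278564453)
(np.float32(329.5), np.float32(222.5), np.float32(37.8)) [ 0.5903 -0.1685  0.042 ] R 0.0286
(np.float32(329.5), np.float32(247.5), np.float32(35.5)) [ 0.5883 -0.1885  0.042 ] R 0.0274
(np.float32(318.5), np.float32(200.5), np.float32(68.3)) [ 0.5838 -0.1508  0.042 ] R 0.0507
crop origin 254 149
```

View pics/cupcrop.png

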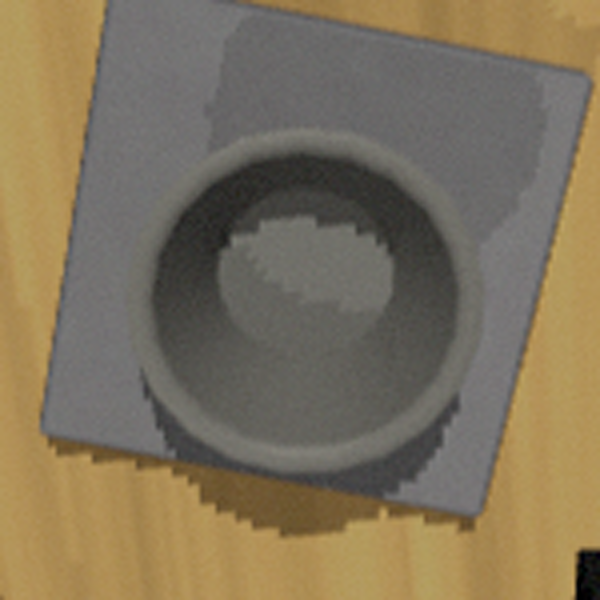

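The crop shows the plate centred at (590.3, -170.0) mm. The inner rim centre is at about (330.5,224) px, so the cup is at about (0.5904, -0.170). I'll go back to the cone.

Call:
apply_moves([
  {"travel": [-43,-18,0],"turn": 0},
  {"travel": [-43,-18,0],"turn": 0},
  {"travel": [-43,-18,0],"turn": 0},
  {"travel": [-42,-17,0],"turn": 0},
  {"travel": [0,0,30],"turn": 0},
  {"travel": [0,0,30],"turn": 0},
  {"travel": [0,0,0],"turn": 0},
  {"travel": [0,0,0],"turn": 0},
])

```text
time: 47.7
eef_pos: [0.4978, -0.3345, 0.113]
orientation: [-179.0, 0.1, 83.7]
ft_force: [-0.2, 0.1, 0.4]
opening: 0.0612
grasp_force: 0.0
```

```bash
python3 - <<'E'
from h import *
print(bot.sense()['eef_pos']);go(.4997,-.3332,.043)
E
```

```text
[ 0.49780215 -0.33449513  0.11299711]
turn 0.0 then travel x 1.5 y 1.7 z 70.0 | yaw 83.7
```

Call:
apply_moves([
  {"travel": [1.5,1.7,25],"turn": 0},
  {"travel": [0,0,25],"turn": 0},
  {"travel": [0,0,15],"turn": 0},
  {"travel": [0,0,5],"turn": 0},
  {"travel": [0,0,0],"turn": 0},
])

```text
time: 48.2
eef_pos: [0.4996, -0.3328, 0.0431]
orientation: [-179.1, 0.1, 83.8]
ft_force: [-0.8, 0.3, -0.0]
opening: 0.0617
grasp_force: 0.0
```

Call:
apply_moves([
  {"travel": [0,0,0],"turn": 0},
  {"travel": [0,0,0],"turn": 0},
  {"travel": [0,0,0],"turn": 0},
  {"travel": [0,0,0],"turn": 0},
  {"travel": [0,0,0],"turn": 0},
  {"travel": [0,0,0],"turn": 0},
  {"travel": [0,0,0],"turn": 0},
  {"travel": [0,0,-30],"turn": 0},
  {"travel": [0,0,-30],"turn": 0},
  {"travel": [0,0,0],"turn": 0},
  {"travel": [0,0,0],"turn": 0},
], hand=0, newtons=15)

```text
time: 49.3
eef_pos: [0.5005, -0.3323, 0.1026]
orientation: [-179.1, 0.1, 83.8]
ft_force: [-0.7, 1.2, -2.0]
opening: 0.0208
grasp_force: 15.0
```

```bash
python3 - <<'E'
from h import *
print(bot.sense()['eef_pos']);go(.5904,-.170,.103)
E
```

```text
[ 0.50048235 -0.33231873  0.10261667]
turn 0.0 then travel x 171.1 y 71.9 z -0.4 | yaw 83.8
```

Call:
apply_moves([
  {"travel": [35,15,0],"turn": 0},
  {"travel": [45,19,0],"turn": 0},
  {"travel": [45,19,0],"turn": 0},
  {"travel": [35,15,0],"turn": 0},
  {"travel": [11,4,0],"turn": 0},
  {"travel": [0,0,0],"turn": 0},
  {"travel": [0,0,0],"turn": 0},
  {"travel": [0,0,0],"turn": 0},
])

```text
time: 50.1
eef_pos: [0.5889, -0.1732, 0.1009]
orientation: [-179.0, 0.2, 83.6]
ft_force: [-0.0, -0.2, -0.7]
opening: 0.021
grasp_force: 15.0
```

```bash
python3 - <<'E'
from h import *
print(bot.sense()['eef_pos']);go(.5904,-.170,.057)
# held cone: flange seen by both fixed cameras
E
```

```text
[ 0.5888744  -0.17324744  0.10090086]
turn 0.0 then travel x 3.4 y 1.2 z 43.9 | yaw 83.6
```

Call:
apply_moves([
  {"travel": [3.4,1.2,0],"turn": 0},
  {"travel": [0,0,10],"turn": 0},
  {"travel": [0,0,10],"turn": 0},
  {"travel": [0,0,8],"turn": 0},
  {"travel": [0,0,6],"turn": 0},
  {"travel": [0,0,3],"turn": 0},
  {"travel": [0,0,3],"turn": 0},
  {"travel": [0,0,0],"turn": 0},
])

```text
time: 50.9
eef_pos: [0.5913, -0.1674, 0.061]
orientation: [-179.1, 0.1, 83.8]
ft_force: [0.0, -0.9, -1.5]
opening: 0.0209
grasp_force: 15.0
```

Call:
apply_moves([
  {"travel": [0,0,2],"turn": 0},
  {"travel": [0,0,2],"turn": 0},
  {"travel": [0,0,0],"turn": 0},
])

```text
time: 51.2
eef_pos: [0.5908, -0.1686, 0.0582]
orientation: [-179.1, 0.2, 83.7]
ft_force: [-3.1, -1.4, 6.9]
opening: 0.0207
grasp_force: 15.0
```

It touches with +7 N at about the seated height. I'll release so it drops home and wait, then check it.

Call:
apply_moves([
  {"travel": [0,0,0],"turn": 0},
  {"travel": [0,0,0],"turn": 0},
  {"travel": [0,0,0],"turn": 0},
  {"travel": [0,0,0],"turn": 0},
  {"travel": [0,0,0],"turn": 0},
  {"travel": [0,0,0],"turn": 0},
  {"travel": [0,0,-40],"turn": 0},
  {"travel": [0,0,-40],"turn": 0},
  {"travel": [0,0,-30],"turn": 0},
  {"travel": [0,0,0],"turn": 0},
  {"travel": [0,0,0],"turn": 0},
  {"travel": [0,0,0],"turn": 0},
], hand=0.6)

```text
time: 52.4
eef_pos: [0.5922, -0.1664, 0.1658]
orientation: [-178.9, 0.1, 83.8]
ft_force: [0.3, 0.1, 0.3]
opening: 0.0528
grasp_force: 0.0
```

```bash
cat >> h.py <<'E'
def flange():
    c=cam("wrist");w=bot.grab_frame("wrist");u,v=proj(c,[(.5904,-.17,.051)])[0].astype(int)
    h=cv2.cvtColor(w,cv2.COLOR_RGB2HSV);m=((h[...,1]<45)&(h[...,2]>np.percentile(h[v-20:v+20,u-30:u+30,2],50)*.9)).astype(np.uint8)
    m=cv2.morphologyEx(m,cv2.MORPH_OPEN,np.ones((5,5)));m,st,ce=blob(m,(u,v));k=max(cv2.findContours(m,0,2)[0],key=cv2.contourArea)[:,0]
    print(st,fit(plane(c,k,.051)[:,:2]));cv2.imwrite("pics/fl.png",w[:,:,::-1])
E
python3 - <<'E'
from h import *
print(bot.sense()['eef_pos']);flange()
cs=cam("side");a=bot.grab_frame("side")
m,st,ce=blob(grey(a),tuple(int(t) for t in proj(cs,[(.5904,-.17,.075)])[0]),6);print(st,"stem top expected",proj(cs,[(.5904,-.17,.087),(.5904,-.17,.051),(.5904,-.17,.082)]))
u,v=proj(cs,[(.5904,-.17,.069)])[0].astype(int)
h=cv2.cvtColor(a,cv2.COLOR_RGB2HSV)
for y in range(v-20,v+16,2):print(y,[int(h[y,x,2]) for x in range(u-22,u+23,4)])
E
```

```text
[ 0.59220504 -0.16639409  0.16578269]
[ 285  191   84   77 3874] (array([ 589.9, -170.1]), np.float64(24.7), np.float64(22.5))
[ 314  312   60   61 2757] stem top expected [[344.29039277 316.56727924]
 [343.57428624 331.08305584]
 [344.18933853 318.62415082]]
303 [185, 202, 204, 210, 204, 210, 210, 213, 206, 217, 218, 218]
305 [187, 202, 201, 209, 193, 209, 212, 213, 211, 215, 218, 218]
307 [187, 189, 201, 209, 197, 209, 211, 208, 213, 209, 217, 219]
309 [191, 184, 202, 208, 209, 203, 211, 189, 193, 208, 218, 218]
311 [192, 187, 203, 208, 212, 198, 206, 186, 187, 203, 216, 216]
313 [196, 189, 196, 204, 212, 219, 217, 211, 184, 207, 212, 218]
315 [202, 191, 185, 205, 212, 220, 219, 219, 182, 199, 207, 217]
317 [203, 191, 185, 205, 204, 220, 219, 217, 183, 204, 207, 216]
319 [204, 195, 192, 202, 215, 193, 216, 158, 193, 187, 207, 214]
321 [201, 201, 195, 217, 215, 108, 128, 102, 216, 184, 190, 208]
323 [197, 203, 211, 219, 216, 111, 118, 99, 217, 213, 188, 206]
325 [190, 199, 220, 220, 214, 110, 117, 95, 216, 216, 175, 184]
327 [152, 148, 219, 219, 197, 112, 116, 95, 215, 218, 154, 142]
329 [142, 144, 220, 220, 192, 113, 119, 93, 217, 218, 183, 142]
331 [145, 143, 219, 221, 209, 114, 118, 88, 216, 217, 208, 142]
333 [143, 132, 220, 219, 219, 115, 116, 105, 217, 215, 170, 137]
335 [143, 130, 219, 219, 220, 118, 120, 109, 217, 218, 114, 136]
337 [144, 138, 184, 219, 220, 129, 112, 111, 210, 217, 77, 141]
```

The stem top sits at side-view row 316 against 316.6 expected, so the cone is home. I'll regrip, lift about 12 mm, lower and release.

Call:
apply_moves([
  {"travel": [-3.5,1.5,40],"turn": 0},
  {"travel": [0,0,40],"turn": 0},
  {"travel": [0,0,20],"turn": 0},
  {"travel": [0,0,6],"turn": 0},
  {"travel": [0,0,0],"turn": 0},
  {"travel": [0,0,0],"turn": 0},
])

```text
time: 53.1
eef_pos: [0.5932, -0.1711, 0.0619]
orientation: [-179.2, 0.1, 83.8]
ft_force: [-0.6, -0.5, 0.9]
opening: 0.0527
grasp_force: 0.0
```

Call:
apply_moves([
  {"travel": [0,0,0],"turn": 0},
  {"travel": [0,0,0],"turn": 0},
  {"travel": [0,0,0],"turn": 0},
  {"travel": [0,0,0],"turn": 0},
  {"travel": [0,0,0],"turn": 0},
  {"travel": [0,0,-6],"turn": 0},
  {"travel": [0,0,-6],"turn": 0},
  {"travel": [0,0,0],"turn": 0},
  {"travel": [0,0,0],"turn": 0},
  {"travel": [0,0,0],"turn": 0},
  {"travel": [0,0,0],"turn": 0},
], hand=0, newtons=15)

```text
time: 54.2
eef_pos: [0.5926, -0.1706, 0.0729]
orientation: [-179.1, 0.1, 83.8]
ft_force: [-0.1, -0.6, -2.0]
opening: 0.0206
grasp_force: 14.9
```

```bash
python3 - <<'E'
from h import *
print(bot.sense()['eef_pos'])
a=bot.grab_frame("side");cs=cam("side");h=cv2.cvtColor(a,cv2.COLOR_RGB2HSV)
print([int(h[y,x,2]) for y in(320,) for x in range(322,367,4)])
u=329
for x in(329,333,357):print(x,[f"{y}:{h[y,x,2]}" for y in range(308,346,2)])
E
```

```text
[ 0.59261979 -0.1706202   0.07292252]
[211, 201, 221, 34, 33, 101, 122, 107, 33, 29, 172, 217]
329 ['308:36', '310:85', '312:197', '314:188', '316:187', '318:199', '320:220', '322:223', '324:223', '326:223', '328:221', '330:194', '332:104', '334:67', '336:67', '338:71', '340:80', '342:96', '344:93']
333 ['308:31', '310:37', '312:33', '314:36', '316:35', '318:32', '320:38', '322:80', '324:139', '326:157', '328:137', '330:157', '332:159', '334:188', '336:111', '338:75', '340:63', '342:74', '344:91']
357 ['308:33', '310:29', '312:31', '314:29', '316:29', '318:29', '320:30', '322:33', '324:73', '326:115', '328:116', '330:114', '332:114', '334:115', '336:111', '338:73', '340:54', '342:56', '344:73']
```

The force (-2 N) and the flange, up about 5 px, show it lifted without jamming. I'll lower and release it.

Call:
apply_moves([
  {"travel": [0,-1,5],"turn": 0},
  {"travel": [0,-1,4],"turn": 0},
  {"travel": [0,0,2],"turn": 0},
  {"travel": [0,0,1.5],"turn": 0},
  {"travel": [0,0,0],"turn": 0},
])

```text
time: 54.75
eef_pos: [0.5913, -0.1706, 0.061]
orientation: [-179.2, 0.1, 83.8]
ft_force: [1.2, 0.5, 1.1]
opening: 0.0208
grasp_force: 14.9
```

Call:
apply_moves([
  {"travel": [0,0,0],"turn": 0},
  {"travel": [0,0,0],"turn": 0},
  {"travel": [0,0,0],"turn": 0},
  {"travel": [0,0,0],"turn": 0},
  {"travel": [0,0,0],"turn": 0},
  {"travel": [0,0,-40],"turn": 0},
  {"travel": [0,0,-40],"turn": 0},
  {"travel": [0,0,-40],"turn": 0},
  {"travel": [-45,0,-20],"turn": 0},
  {"travel": [0,0,0],"turn": 0},
  {"travel": [0,0,0],"turn": 0},
  {"travel": [0,0,0],"turn": 0},
], hand=0.6)

```text
time: 55.95
eef_pos: [0.5875, -0.214, 0.1998]
orientation: [-179.0, 0.0, 83.8]
ft_force: [-0.6, 0.0, -0.0]
opening: 0.0527
grasp_force: 0.0
```

```bash
python3 - <<'E'
from h import *
print(bot.sense()['eef_pos'],bot.sense()['time'])
a=bot.grab_frame("side");b=bot.grab_frame("scene");cv2.imwrite("pics/sdF.png",a[:,:,::-1]);cv2.imwrite("pics/scF.png",b[:,:,::-1])
h=cv2.cvtColor(a,cv2.COLOR_RGB2HSV)
for x in(329,344,357):print(x,[f"{y}:{h[y,x,2]}" for y in range(306,346,2)])
# cans: light tops (inverted bottoms, z=.066) on the mat from the scene camera
c=cam("scene");g=cv2.cvtColor(b,cv2.COLOR_RGB2HSV)
for mx,my in((82.5,0),(-3.5,0),(-88,0)):
    P=MC+mx/1000*MX+my/1000*MY;u,v=proj(c,[(*P,.066)])[0].astype(int)
    m=((g[...,1]<70)&(g[...,2]>115)).astype(np.uint8);m,st,ce=blob(m,(u,v),8)
    k=max(cv2.findContours(m,0,2)[0],key=cv2.contourArea)[:,0];R=cv2.minAreaRect((plane(c,k,.066)[:,:2]*1000).astype(np.float32))
    d=np.array(R[0])-MC*1000;print("top mx %.0f my %.0f"%(d@MX,d@MY),np.round(R[1]),R[2])
E
```

```text
[ 0.58749872 -0.21399812  0.19980326] 55.95
329 ['306:205', '308:206', '310:205', '312:203', '314:189', '316:187', '318:190', '320:195', '322:201', '324:218', '326:221', '328:221', '330:220', '332:221', '334:218', '336:192', '338:100', '340:59', '342:81', '344:93']
344 ['306:215', '308:213', '310:212', '312:218', '314:219', '316:217', '318:218', '320:173', '322:121', '324:122', '326:120', '328:119', '330:121', '332:123', '334:124', '336:116', '338:115', '340:114', '342:117', '344:123']
357 ['306:216', '308:211', '310:205', '312:189', '314:189', '316:194', '318:204', '320:186', '322:195', '324:213', '326:213', '328:214', '330:216', '332:213', '334:213', '336:215', '338:215', '340:167', '342:80', '344:72']
top mx 83 my 1 [48. 48.] 84.14459991455078
top mx -4 my -0 [49. 48.] 84.36360931396484
top mx -88 my 0 [49. 47.] 83.1211929321289
```

```bash
python3 - <<'E'
from h import *
t=np.linspace(0,2*np.pi,120)
def ring(z,r):return np.c_[.5904+r*np.cos(t),-.17+r*np.sin(t),0*t+z]
X=np.vstack([ring(.046,.031),ring(.051,.031),ring(.087,.011)])
for n,f in(("side","pics/sdF.png"),("scene","pics/scF.png")):
    p=proj(cam(n),X);im=cv2.imread(f);h=cv2.cvtColor(im,cv2.COLOR_BGR2HSV)
    m=((h[...,1]<30)&(h[...,2]>150)).astype(np.uint8);m,st,ce=blob(m,tuple(p[:240].mean(0).astype(int)),12)
    hull=cv2.convexHull(p.astype(np.float32));q=np.zeros(m.shape,np.uint8);cv2.fillConvexPoly(q,hull.astype(int),1)
    k=max(cv2.findContours(m,0,2)[0],key=cv2.contourArea)
    print(n,"seen",cv2.boundingRect(k),"expected",cv2.boundingRect(hull.astype(np.float32)))
E
```

```text
side seen (326, 319, 17, 25) expected (325, 311, 37, 36)
scene seen (204, 202, 31, 26) expected (203, 199, 32, 31)
```

The cone matches its home outline, and all three cans are flat at mat x = 83, -4 and -88 mm with y ≈ 0. Handing in.

```bash
python3 -c "
from rig import bot
print(bot.job_done())"
```

```text
the job is handed in; nothing more can be done
None
```

I handed the job in with all three cans standing upside down on the mat and the cone back home in its cup after a free lift of about 11 mm; the hand-in returned no verdict.

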